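Bait the ground feeder with a scoop of suet balls

TASK

Take the scoop from its mat, scoop suet balls out of the white tub and tip at least three of them into the round steel pan of the feeder, then stand the empty scoop upright back on its mat. Handle the balls with the scoop only, never with the fingers, spill none (every ball ends in the pan or the tub), and leave the other things on the table where they are.

Things in the scene. Friction and masses are not known exactly. Their poses are not given: they have to be found in the camera images.
- scoop_grip (a point): Centre of the wooden handle of the aluminium feed scoop. The handle is a level bar 105 mm long (along x), 20 mm wide (y), 24 mm high (z), its centre 88 mm above the underside of the scoop. x points along the scoop from handle to open nose, z up when the scoop stands on its flat bottom. Scoop 0.19 kg, balance point about 64 mm ahead of (x) and 63 mm below this point.
- scoop_bowl (a point): Centre of the inner floor of the scoop's bowl, 2 mm above its underside; axes as scoop_grip, 92.5 mm ahead of it. Bowl: flat square shovel 84 x 84 mm of 2 mm sheet, open on top and at the nose; lip 42 mm ahead of this point; back wall 42 mm high; sides 34 mm high at the back, then 22 mm, ending 25 mm short of the lip. A neck rises behind the back wall to the handle's front end.
- tub_floor (a point): Centre of the inner floor (5 mm above the table) of the white open feed tub, fixed to the table. Inside 250 mm long (x) and 150 mm wide (y), walls 5 mm thick, rim 40 mm above this floor. The balls lie in the half towards +x; the end towards -x starts empty for about 120 mm.
- pan (a point): Centre of the inner floor of the round steel feeder pan, 16 mm above the table, z up. Pan 150 mm across at the floor, 184 mm at the rim, 32 mm deep inside, wall 3 mm, fixed in the middle of a plywood board 200 x 200 x 12 mm that is fixed to the table.
- mat_top (a point): Centre of the top of the thin black rubber mat on which the scoop stands: 240 mm long (x), 120 mm wide (y), 4 mm thick, fixed.
- ball0: Suet ball 1 of 8, alike: light brown, lumpy, 31 mm across, 14 g; origin at its centre. Waxy and slippery (friction about 0.25 on anything); it stays put on slopes up to about 6 degrees and runs down steeper ones.
- ball1: Suet ball 2 of 8, alike: light brown, lumpy, 31 mm across, 14 g; origin at its centre. Waxy and slippery (friction about 0.25 on anything); it stays put on slopes up to about 6 degrees and runs down steeper ones.
- ball2: Suet ball 3 of 8, alike: light brown, lumpy, 31 mm across, 14 g; origin at its centre. Waxy and slippery (friction about 0.25 on anything); it stays put on slopes up to about 6 degrees and runs down steeper ones.
- ball3: Suet ball 4 of 8, alike: light brown, lumpy, 31 mm across, 14 g; origin at its centre. Waxy and slippery (friction about 0.25 on anything); it stays put on slopes up to about 6 degrees and runs down steeper ones.
- ball4: Suet ball 5 of 8, alike: light brown, lumpy, 31 mm across, 14 g; origin at its centre. Waxy and slippery (friction about 0.25 on anything); it stays put on slopes up to about 6 degrees and runs down steeper ones.
- ball5: Suet ball 6 of 8, alike: light brown, lumpy, 31 mm across, 14 g; origin at its centre. Waxy and slippery (friction about 0.25 on anything); it stays put on slopes up to about 6 degrees and runs down steeper ones.
- ball6: Suet ball 7 of 8, alike: light brown, lumpy, 31 mm across, 14 g; origin at its centre. Waxy and slippery (friction about 0.25 on anything); it stays put on slopes up to about 6 degrees and runs down steeper ones.
- ball7: Suet ball 8 of 8, alike: light brown, lumpy, 31 mm across, 14 g; origin at its centre. Waxy and slippery (friction about 0.25 on anything); it stays put on slopes up to about 6 degrees and runs down steeper ones.
- canister_mid (a point): Centre of a loose black film canister, upright, 34 mm across, 50 mm high: leave it alone.
- scissors_mid (a point): Middle of loose scissors lying flat, about 180 mm long (along x), 80 mm wide at the grips, 12 mm high: leave them alone.
- calipers_mid (a point): Middle of loose steel calipers lying flat, 190 mm long (along x), jaws reaching 55 mm to +y, 12 mm high: leave them alone.
- cone_mid (a point): Centre of a loose grey weighing cone standing upright, 68 mm across the foot, 90 mm high: leave it alone.
There are look-alikes about, which are no part of the job. What is shaped like the ball5 but yellow is not meant. What is shaped like the ball4 but blue or green is not meant.

How it is judged:
On the way:
1. at least one ball lies in the bowl of the scoop, lifted clear of the tub's walls (((distance between ball0 and scoop_bowl below 0.06 m and z of ball0 in the frame of scoop_bowl above 0 m and height (world z) of ball0 above 0.085 m) or (distance between ball1 and scoop_bowl below 0.06 m and z of ball1 in the frame of scoop_bowl above 0 m and height (world z) of ball1 above 0.085 m) or (distance between ball2 and scoop_bowl below 0.06 m and z of ball2 in the frame of scoop_bowl above 0 m and height (world z) of ball2 above 0.085 m) or (distance between ball3 and scoop_bowl below 0.06 m and z of ball3 in the frame of scoop_bowl above 0 m and height (world z) of ball3 above 0.085 m) or (distance between ball4 and scoop_bowl below 0.06 m and z of ball4 in the frame of scoop_bowl above 0 m and height (world z) of ball4 above 0.085 m) or (distance between ball5 and scoop_bowl below 0.06 m and z of ball5 in the frame of scoop_bowl above 0 m and height (world z) of ball5 above 0.085 m) or (distance between ball6 and scoop_bowl below 0.06 m and z of ball6 in the frame of scoop_bowl above 0 m and height (world z) of ball6 above 0.085 m) or (distance between ball7 and scoop_bowl below 0.06 m and z of ball7 in the frame of scoop_bowl above 0 m and height (world z) of ball7 above 0.085 m))), for 0.2 s.
At the end, for the whole second after the job is handed in: At least three balls lie in the pan (within 85 mm of its axis, under 55 mm above its floor), every other ball in the pan or tub; the scoop stands upright (0.15 rad), its bowl centre over the mat (within 120 mm along, 60 mm across its centre), its floor under 12 mm above it ((((horizontal distance between ball1 and pan below 0.085 m and z of ball1 in the frame of pan below 0.055 m) and (horizontal distance between ball0 and pan below 0.085 m and z of ball0 in the frame of pan below 0.055 m) and ((horizontal distance between ball2 and pan below 0.085 m and z of ball2 in the frame of pan below 0.055 m) or (horizontal distance between ball3 and pan below 0.085 m and z of ball3 in the frame of pan below 0.055 m) or (horizontal distance between ball4 and pan below 0.085 m and z of ball4 in the frame of pan below 0.055 m) or (horizontal distance between ball5 and pan below 0.085 m and z of ball5 in the frame of pan below 0.055 m) or (horizontal distance between ball6 and pan below 0.085 m and z of ball6 in the frame of pan below 0.055 m) or (horizontal distance between ball7 and pan below 0.085 m and z of ball7 in the frame of pan below 0.055 m))) or ((horizontal distance between ball2 and pan below 0.085 m and z of ball2 in the frame of pan below 0.055 m) and ((horizontal distance between ball0 and pan below 0.085 m and z of ball0 in the frame of pan below 0.055 m) or (horizontal distance between ball1 and pan below 0.085 m and z of ball1 in the frame of pan below 0.055 m)) and ((horizontal distance between ball3 and pan below 0.085 m and z of ball3 in the frame of pan below 0.055 m) or (horizontal distance between ball4 and pan below 0.085 m and z of ball4 in the frame of pan below 0.055 m) or (horizontal distance between ball5 and pan below 0.085 m and z of ball5 in the frame of pan below 0.055 m) or (horizontal distance between ball6 and pan below 0.085 m and z of ball6 in the frame of pan below 0.055 m) or (horizontal distance between ball7 and pan below 0.085 m and z of ball7 in the frame of pan below 0.055 m))) or ((horizontal distance between ball3 and pan below 0.085 m and z of ball3 in the frame of pan below 0.055 m) and ((horizontal distance between ball0 and pan below 0.085 m and z of ball0 in the frame of pan below 0.055 m) or (horizontal distance between ball1 and pan below 0.085 m and z of ball1 in the frame of pan below 0.055 m) or (horizontal distance between ball2 and pan below 0.085 m and z of ball2 in the frame of pan below 0.055 m)) and ((horizontal distance between ball4 and pan below 0.085 m and z of ball4 in the frame of pan below 0.055 m) or (horizontal distance between ball5 and pan below 0.085 m and z of ball5 in the frame of pan below 0.055 m) or (horizontal distance between ball6 and pan below 0.085 m and z of ball6 in the frame of pan below 0.055 m) or (horizontal distance between ball7 and pan below 0.085 m and z of ball7 in the frame of pan below 0.055 m))) or ((horizontal distance between ball4 and pan below 0.085 m and z of ball4 in the frame of pan below 0.055 m) and ((horizontal distance between ball0 and pan below 0.085 m and z of ball0 in the frame of pan below 0.055 m) or (horizontal distance between ball1 and pan below 0.085 m and z of ball1 in the frame of pan below 0.055 m) or (horizontal distance between ball2 and pan below 0.085 m and z of ball2 in the frame of pan below 0.055 m) or (horizontal distance between ball3 and pan below 0.085 m and z of ball3 in the frame of pan below 0.055 m)) and ((horizontal distance between ball5 and pan below 0.085 m and z of ball5 in the frame of pan below 0.055 m) or (horizontal distance between ball6 and pan below 0.085 m and z of ball6 in the frame of pan below 0.055 m) or (horizontal distance between ball7 and pan below 0.085 m and z of ball7 in the frame of pan below 0.055 m))) or ((horizontal distance between ball5 and pan below 0.085 m and z of ball5 in the frame of pan below 0.055 m) and ((horizontal distance between ball0 and pan below 0.085 m and z of ball0 in the frame of pan below 0.055 m) or (horizontal distance between ball1 and pan below 0.085 m and z of ball1 in the frame of pan below 0.055 m) or (horizontal distance between ball2 and pan below 0.085 m and z of ball2 in the frame of pan below 0.055 m) or (horizontal distance between ball3 and pan below 0.085 m and z of ball3 in the frame of pan below 0.055 m) or (horizontal distance between ball4 and pan below 0.085 m and z of ball4 in the frame of pan below 0.055 m)) and ((horizontal distance between ball6 and pan below 0.085 m and z of ball6 in the frame of pan below 0.055 m) or (horizontal distance between ball7 and pan below 0.085 m and z of ball7 in the frame of pan below 0.055 m))) or ((horizontal distance between ball6 and pan below 0.085 m and z of ball6 in the frame of pan below 0.055 m) and ((horizontal distance between ball0 and pan below 0.085 m and z of ball0 in the frame of pan below 0.055 m) or (horizontal distance between ball1 and pan below 0.085 m and z of ball1 in the frame of pan below 0.055 m) or (horizontal distance between ball2 and pan below 0.085 m and z of ball2 in the frame of pan below 0.055 m) or (horizontal distance between ball3 and pan below 0.085 m and z of ball3 in the frame of pan below 0.055 m) or (horizontal distance between ball4 and pan below 0.085 m and z of ball4 in the frame of pan below 0.055 m) or (horizontal distance between ball5 and pan below 0.085 m and z of ball5 in the frame of pan below 0.055 m)) and (horizontal distance between ball7 and pan below 0.085 m and z of ball7 in the frame of pan below 0.055 m))) and ((horizontal distance between ball0 and pan below 0.085 m and z of ball0 in the frame of pan below 0.055 m) or (x of ball0 in the frame of tub_floor between -0.125 and 0.125 m and y of ball0 in the frame of tub_floor between -0.075 and 0.075 m and z of ball0 in the frame of tub_floor below 0.05 m)) and ((horizontal distance between ball1 and pan below 0.085 m and z of ball1 in the frame of pan below 0.055 m) or (x of ball1 in the frame of tub_floor between -0.125 and 0.125 m and y of ball1 in the frame of tub_floor between -0.075 and 0.075 m and z of ball1 in the frame of tub_floor below 0.05 m)) and ((horizontal distance between ball2 and pan below 0.085 m and z of ball2 in the frame of pan below 0.055 m) or (x of ball2 in the frame of tub_floor between -0.125 and 0.125 m and y of ball2 in the frame of tub_floor between -0.075 and 0.075 m and z of ball2 in the frame of tub_floor below 0.05 m)) and ((horizontal distance between ball3 and pan below 0.085 m and z of ball3 in the frame of pan below 0.055 m) or (x of ball3 in the frame of tub_floor between -0.125 and 0.125 m and y of ball3 in the frame of tub_floor between -0.075 and 0.075 m and z of ball3 in the frame of tub_floor below 0.05 m)) and ((horizontal distance between ball4 and pan below 0.085 m and z of ball4 in the frame of pan below 0.055 m) or (x of ball4 in the frame of tub_floor between -0.125 and 0.125 m and y of ball4 in the frame of tub_floor between -0.075 and 0.075 m and z of ball4 in the frame of tub_floor below 0.05 m)) and ((horizontal distance between ball5 and pan below 0.085 m and z of ball5 in the frame of pan below 0.055 m) or (x of ball5 in the frame of tub_floor between -0.125 and 0.125 m and y of ball5 in the frame of tub_floor between -0.075 and 0.075 m and z of ball5 in the frame of tub_floor below 0.05 m)) and ((horizontal distance between ball6 and pan below 0.085 m and z of ball6 in the frame of pan below 0.055 m) or (x of ball6 in the frame of tub_floor between -0.125 and 0.125 m and y of ball6 in the frame of tub_floor between -0.075 and 0.075 m and z of ball6 in the frame of tub_floor below 0.05 m)) and ((horizontal distance between ball7 and pan below 0.085 m and z of ball7 in the frame of pan below 0.055 m) or (x of ball7 in the frame of tub_floor between -0.125 and 0.125 m and y of ball7 in the frame of tub_floor between -0.075 and 0.075 m and z of ball7 in the frame of tub_floor below 0.05 m)) and x of scoop_bowl in the frame of mat_top between -0.12 and 0.12 m and y of scoop_bowl in the frame of mat_top between -0.06 and 0.06 m and z of scoop_bowl in the frame of mat_top below 0.012 m and angle between scoop_bowl's own z axis and vertical below 0.15 rad); the robot touches nothing.
It fails at once if a finger presses on a ball (over 0.5 N) (contact force between the fingers and ball0 above 0.5 N or contact force between the fingers and ball1 above 0.5 N or contact force between the fingers and ball2 above 0.5 N or contact force between the fingers and ball3 above 0.5 N or contact force between the fingers and ball4 above 0.5 N or contact force between the fingers and ball5 above 0.5 N or contact force between the fingers and ball6 above 0.5 N or contact force between the fingers and ball7 above 0.5 N).
It fails at once if the black film canister is moved by more than 30 mm (distance of canister_mid from where it was at the start of the episode above 0.03 m).
It fails at once if the scissors is moved by more than 30 mm (distance of scissors_mid from where it was at the start of the episode above 0.03 m).
It fails at once if the calipers is moved by more than 30 mm (distance of calipers_mid from where it was at the start of the episode above 0.03 m).
It fails at once if the weighing cone is moved by more than 30 mm (distance of cone_mid from where it was at the start of the episode above 0.03 m).
It also fails if it takes over 67 s, if anything falls off the work surface, if the arm or the gripper's body presses on something with over 40 N, if the wrist force passes 120 N, or if a joint passes its speed limit or range.

ROBOT

A 7-joint arm with a two-finger parallel gripper is mounted at the origin on the work surface. World frame = base frame: x ahead of the robot, y to its left, z up, the work surface at z = 0. Lengths are in m, angles in rad, forces in N, time in s.
With the tool pointing down it reaches from about 0.425 to 0.925 m from the base axis. Payload 6.8 kg.
Tool frame: the origin (TCP) lies on the mounting face of the last link; the fingertips stand 173 mm ahead of it and the grasp point (between the pads) lies 155 mm ahead of it; z points along the fingers, y is the line along which they close (so a half turn about z gives the same grasp; the last joint's range is limited). The gripper opens to 85 mm and grips with 20 to 120 N. Pads are 22 mm wide; open, the fingers measure 114 mm over their backs; the gripper's body (76 mm by 85 mm) begins 54 mm behind the grasp point. The pads swing forward as they close: fully open they stand 13 mm farther back than shut.
Start: joints at [1.145, 0.477, 0.022, 1.555, -0.011, 1.109, -0.083], TCP at [0.211, -0.641, 0.405] pointing down, gripper open.
Joint ranges: [-2.96, 2.96], [-0.34, 2.1], [-1.41, 1.46], [0.24, 2.44], [-1.37, 4.51], [0.17, 1.92], [-2.96, 2.96]. Speed limits (rad/s): [2.39, 2.39, 3.14, 3.14, 3.14, 3.14, 3.14].

INTERFACE

Orientations are given as a unit quaternion [w, x, y, z].
In Python, from station import bot gives the robot as it stands. The module is installed in compiled form; this text tells all that it offers.
- The arm moves only by the shell command python3 -m pendant 'ROWS' [FORCE]. ROWS is JSON, a list of rows, each a list of 5 numbers: the finger opening in m, from 0 to 0.0854, then the shift along the tool's x, y, z in m, then the turn about the tool's z in degrees. In form: [[jaw, x, y, z, yaw], ...]. A call has 1 to 12 rows; each row shifts and turns the commanded pose from where the row before left it, along the tool's axes as they then stand; what a row does not reach is not made up. A row lasts 1/12 s, in which the tool goes at most 41.7 mm and 7.16 degrees, less where a joint would pass 70% of its speed; a pose out of reach is approached as far as the arm can. A call with a gripper value outside its range is refused whole. The fingers move at their own pace and stop on an object; FORCE is the grip in N (left out, the last holds). Time passes only in rows, so rows that do not move let the fingers close. It gives the time, the measured TCP pose, the force, the opening and the grip force at its end, in the units of the state.
- bot.get_obs(): the state, without advancing time (a new reading comes with each control period).
- bot.read_camera(name): name is "side" or "top"; returns (picture, depth): 420x560x3 uint8, blue, green, red; 420x560 float32, m along the optical axis (not along the pixel's ray), 0 where there is no reading.
- bot.camera_model(name): a dict with "intrinsics" (3x3 intrinsics, pixels), "R" (3x3) and "t" (3): a world point X has camera coordinates R X + t. Camera axes: x right, y down, z forward; pixel columns grow to the right and rows downward; lengths in m; the calibration is good to about 2 mm. A picture is of the moment at which its call begins. camera_model takes no time and is no camera call.
- bot.hand_in(): hands the job in; it is judged then, once.
Trained networks look in the newest picture that a camera, given by its name, has taken for a name from the list of things; names that differ only in an ending like _2 or _b are one class to them, and where a whole thing is asked for, a point or a joint stands for the part that bears it (a point fixed in the world has none). Each returns a list of dicts, best first, with "score" (0 to 1); they miss things now and then, are a little off and sometimes report something else, mostly with a low value. They report only what shows in the picture. A call takes as long as a camera call. They do not tell look-alikes from the thing itself.
- bot.boxes_of(name, camera): "at" ([column, row] in pixels, amid what is visible of it).
- bot.trace(name, camera): "mask" (420x560 bool, what is visible of it) and "at" ([column, row] in pixels, amid what is visible of it).
- bot.pinpoint(name, camera): "at" ([column, row] in pixels: a listed point, or the origin of a listed thing).
The state is a dict: "t": time; "q": joint angles; "joint_vel": joint speeds; "joint_torque": joint torques, N m; "eef_pos": TCP position; "tool_rot": TCP orientation; "contact_force": force on the tool from outside, world axes, zero at the start; "torque": the same for the moment, N m; "gripper_width": opening from 0.0 (shut) to 1.0 (fully open); "grasp_force": force on a finger pad.
Only numpy, scipy, OpenCV 4.12 (cv2) and the standard library are available. Lean on these libraries where they do the work, as an engineer would, in place of code of your own. Each camera call takes 0.05 s, during which the arm holds its last target. There are 200 camera calls.

## Working session

There is one attempt and no reset: what is moved stays moved. The work goes in short steps, Python scripts to look and compute and a shell command to move; the robot and the scene stay as the last step left them, time stands still between calls to the robot, and variables do not carry over. Pictures are saved under pics/ and viewed, at most 10 in all, crops included, and the job is handed in when it is done.

```bash
mkdir -p pics; cat > h.py <<'E'
import numpy as np, cv2
from station import bot
def ray(c,px):
    m=bot.camera_model(c);K,R,t=map(np.array,(m["intrinsics"],m["R"],m["t"]))
    return -R.T@t, R.T@np.linalg.inv(K)@np.array([px[0],px[1],1.])
def atz(c,px,z):
    o,d=ray(c,px); return o+d*(z-o[2])/d[2]
def proj(c,X):
    m=bot.camera_model(c);K,R,t=map(np.array,(m["intrinsics"],m["R"],m["t"]))
    p=K@(R@np.array(X)+t); return p[:2]/p[2]
def two(a,b):
    (o1,d1),(o2,d2)=ray("side",a),ray("top",b)
    s=np.linalg.lstsq(np.c_[d1,-d2],o2-o1,rcond=None)[0]
    p,q=o1+d1*s[0],o2+d2*s[1]; return (p+q)/2,np.linalg.norm(p-q)
E
python3 - <<'E'
from h import *
for c in("side","top"):
    im,d=bot.read_camera(c); cv2.imwrite(f"pics/{c}0.png",im)
    print(c,ray(c,(280,210)))
    for n in "scoop_grip scoop_bowl tub_floor pan mat_top canister_mid scissors_mid calipers_mid cone_mid ball0".split():
        print(n,[(np.round(r["at"]).tolist(),round(r["score"],2)) for r in bot.pinpoint(n,c)][:12])
print({k:np.round(v,3) for k,v in bot.get_obs().items()})
E
```

```text
side (array([-0.06870024,  0.80676054,  0.79073795]), array([ 0.49933597, -0.61840254, -0.60694564]))
scoop_grip [([273.0, 150.0], 0.59)]
scoop_bowl [([260.0, 190.0], 0.92)]
tub_floor [([259.0, 272.0], 0.93)]
pan [([346.0, 183.0], 0.81)]
mat_top [([267.0, 189.0], 0.97)]
canister_mid [([319.0, 225.0], 0.53)]
scissors_mid [([257.0, 267.0], 0.75), ([304.0, 150.0], 0.56), ([150.0, 259.0], 0.23)]
calipers_mid []
cone_mid [([143.0, 282.0], 0.61), ([250.0, 300.0], 0.45)]
ball0 [([206.0, 250.0], 0.69), ([243.0, 280.0], 0.66), ([249.0, 297.0], 0.64), ([192.0, 306.0], 0.61), ([247.0, 268.0], 0.56), ([261.0, 273.0], 0.53), ([289.0, 314.0], 0.53), ([235.0, 288.0], 0.51), ([221.0, 282.0], 0.45), ([230.0, 274.0], 0.44), ([258.0, 286.0], 0.41)]
top (array([0.32903031, 0.07910605, 1.17306612]), array([ 0.17754025, -0.01115506, -0.98407366]))
scoop_grip [([352.0, 154.0], 0.89), ([193.0, 231.0], 0.45)]
scoop_bowl [([315.0, 163.0], 0.74)]
tub_floor [([226.0, 230.0], 0.92), ([194.0, 228.0], 0.66), ([367.0, 232.0], 0.2)]
pan [([370.0, 229.0], 0.74)]
mat_top [([319.0, 164.0], 0.89)]
canister_mid [([299.0,
[... 245 characters left out ...]
.51), ([166.0, 216.0], 0.51), ([187.0, 145.0], 0.47), ([208.0, 244.0], 0.45), ([195.0, 218.0], 0.41), ([205.0, 217.0], 0.4), ([208.0, 232.0], 0.39)]
{'t': np.float64(1.1), 'q': array([ 1.145,  0.477,  0.022,  1.555, -0.012,  1.109, -0.083]), 'joint_vel': array([ 0.001, -0.001,  0.   ,  0.001,  0.001, -0.001,  0.002]), 'joint_torque': array([ 1.0000e-03, -5.9634e+01,  1.6070e+00, -2.8155e+01,  1.3000e-02,
        2.0000e-03,  0.0000e+00]), 'eef_pos': array([ 0.211, -0.641,  0.405]), 'tool_rot': array([-0.   ,  0.987,  0.158,  0.   ]), 'contact_force': array([ 1.032, -0.62 ,  0.283]), 'torque': array([-0.03 ,  0.001, -0.055]), 'grasp_force': np.float64(0.0), 'gripper_width': np.float64(1.003)}
```

View pics/top0.png

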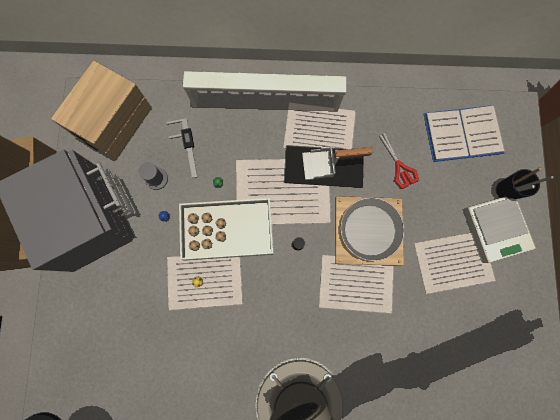

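View pics/side0.png

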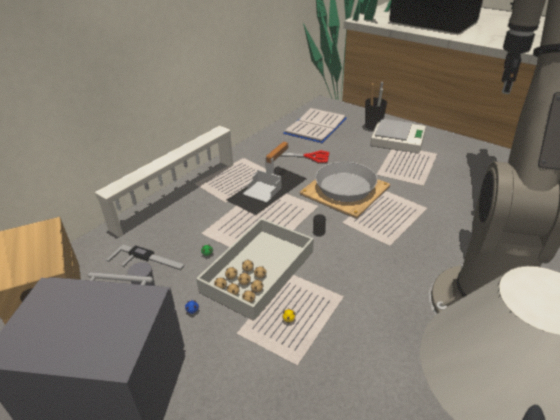

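```bash
python3 - <<'E'
from h import *
im,d=bot.read_camera("top"); ims,ds=bot.read_camera("side")
for n,s,t in [("grip",(273,150),(352,154)),("bowl",(260,190),(315,163)),("tub",(259,272),(226,230)),("pan",(346,183),(370,229)),("mat",(267,189),(319,164)),("can",(319,225),(299,244))]:
    p,e=two(s,t); print(n,p.round(3),"gap",round(e,4))
def dep(px):
    m=bot.camera_model("top");K,R,t=map(np.array,(m["intrinsics"],m["R"],m["t"]))
    z=float(np.median(d[px[1]-1:px[1]+2,px[0]-1:px[0]+2])); return R.T@(z*np.linalg.inv(K)@np.array([px[0],px[1],1.])-t)
for n,px in [("handleR",(371,152)),("handleM",(353,154)),("handleL",(337,156)),("rail",(265,80)),("wood",(95,90)),("scoopback",(331,163)),
  ("tub rim TL",(180,206)),("TR",(268,202)),("BR",(272,253)),("BL",(182,257)),("cone",(148,170)),("scale",(500,220))]:
    print(n,dep(px).round(3))
# wood handle mask
h=cv2.cvtColor(im,cv2.COLOR_BGR2HSV); sub=np.zeros(im.shape[:2],bool); sub[140:170,325:378]=1
m=sub&(h[...,0]<18)&(h[...,1]>110); ys,xs=np.nonzero(m); r=cv2.minAreaRect(np.c_[xs,ys].astype(np.float32)); print(m.sum(),r)
for p in cv2.boxPoints(r): print(atz("top",p,.1).round(3))
# mat: dark
m=((im.max(2)<45)); m[:,:280]=0;m[:140]=0;m[195:]=0;m[:,368:]=0
ys,xs=np.nonzero(m); r=cv2.minAreaRect(np.c_[xs,ys].astype(np.float32)); print("mat",[atz("top",p,.004).round(3).tolist() for p in cv2.boxPoints(r)])
for b in [(193,218),(195,230),(194,245),(207,217),(208,231),(207,244),(221,223),(221,237)]: print(b,atz("top",b,.02).round(3))
big=cv2.resize(im[130:275,170:420],None,fx=3.2,fy=3.2,interpolation=cv2.INTER_CUBIC); cv2.imwrite("pics/crop1.png",big)
E
```

```text
grip [ 0.696 -0.128  0.096] gap 0.0165
bowl [ 0.688 -0.037  0.005] gap 0.0003
tub [ 0.476  0.223 -0.006] gap 0.0032
pan [ 0.486 -0.198  0.022] gap 0.002
mat [ 0.68  -0.052  0.004] gap 0.0111
can [0.44  0.01  0.018] gap 0.0035
handleR [ 0.695 -0.185  0.102]
handleM [ 0.688 -0.134  0.101]
handleL [ 0.68  -0.089  0.101]
rail [0.888 0.118 0.129]
wood [0.831 0.577 0.153]
scoopback [ 0.682 -0.083  0.027]
tub rim TL [0.537 0.353 0.042]
TR [0.555 0.101 0.044]
BR [0.412 0.086 0.007]
BL [0.392 0.337 0.043]
cone [0.628 0.437 0.09 ]
scale [ 0.52  -0.572  0.043]
280 ((352.9971008300781, 152.4690399169922), (7.902846336364746, 36.4962158203125), 84.64418029785156)
[ 0.697 -0.082  0.1  ]
[ 0.711 -0.185  0.1  ]
[ 0.687 -0.187  0.1  ]
[ 0.674 -0.084  0.1  ]
mat [[0.625, 0.056, 0.004], [0.741, 0.051, 0.004], [0.732, -0.189, 0.004], [0.616, -0.18, 0.004]]
(193, 218) [0.507 0.318 0.02 ]
(195, 230) [0.472 0.31  0.02 ]
(194, 245) [0.428 0.311 0.02 ]
(207, 217) [0.511 0.278 0.02 ]
(208, 231) [0.47  0.273 0.02 ]
(207, 244) [0.432 0.274 0.02 ]
(221, 223) [0.494 0.237 0.02 ]
(221, 237) [0.453 0.235 0.02 ]
```

View pics/crop1.png

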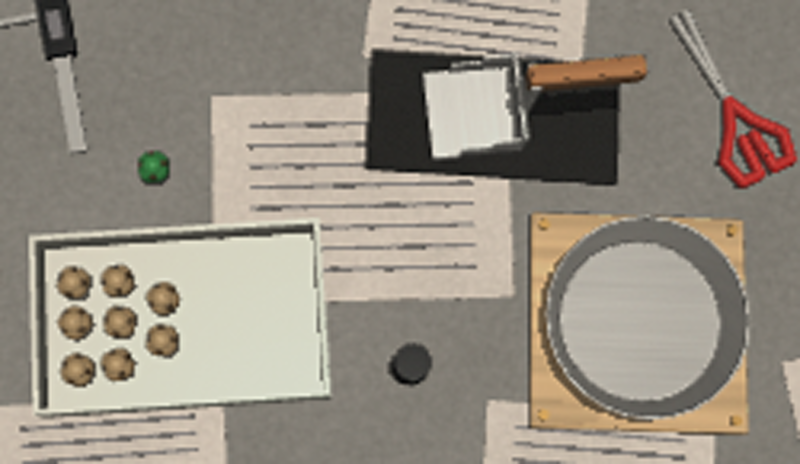

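```bash
python3 -m pendant '[[0.085,0,0,0,-7.1],[0.085,0,0,0,-7.1],[0.085,0,0,0,-7.1],[0.085,0,0,0,-7.1],[0.085,0,0,0,-7.1],[0.085,0,0,0,-7.1],[0.085,0,0,0,-7.1],[0.085,0,0,0,-7.1],[0.085,0,0,0,-7.1],[0.085,0,0,0,-7.1],[0.085,0,0,0,-7.1],[0.085,0,0,0,-0.9]]' && python3 -m pendant '[[0.085,0.026,0.03,0,0],[0.085,0.026,0.03,0,0],[0.085,0.026,0.03,0,0],[0.085,0.026,0.03,0,0],[0.085,0.026,0.03,0,0],[0.085,0.026,0.03,0,0],[0.085,0.026,0.03,0,0],[0.085,0.026,0.03,0,0],[0.085,0.026,0.03,0,0],[0.085,0.026,0.03,0,0],[0.085,0.026,0.03,0,0],[0.085,0.026,0.03,0,0]]'
```

```text
t: 2.2
eef_pos: [0.2107, -0.6413, 0.4047]
tool_rot: [0.0, 0.66, 0.752, 0.0]
contact_force: [0.2, 0.7, -0.3]
gripper_width: 0.994
grasp_force: 0.0
t: 3.2
eef_pos: [0.5299, -0.285, 0.405]
tool_rot: [0.0, 0.663, 0.749, -0.0]
contact_force: [0.6, -0.9, 0.1]
gripper_width: 0.994
grasp_force: 0.0
```

```bash
python3 -m pendant '[[0.085,0.025,0.03,0,0],[0.085,0.025,0.03,0,0],[0.085,0.025,0.03,0,0],[0.085,0.025,0.03,0,0],[0.085,0.025,0.03,0,0],[0.085,0.025,0.03,0,0],[0.085,0,0,0.035,0],[0.085,0,0,0.035,0],[0.085,0,0,0,0]]' && python3 - <<'E'
from h import *
im,d=bot.read_camera("side"); im2,_=bot.read_camera("top")
a=cv2.resize(im[40:230,190:400],None,fx=2.6,fy=2.6); b=cv2.resize(im2[110:210,290:420],None,fx=3,fy=4.94)[:494]
cv2.imwrite("pics/c2.png",a)
print(proj("side",[.6925,-.1345,.092]),proj("side",[.690,-.1146,.092]))
E
```

```text
t: 3.95
eef_pos: [0.6866, -0.1144, 0.3272]
tool_rot: [-0.005, 0.662, 0.75, -0.004]
contact_force: [-1.5, -0.9, -1.9]
gripper_width: 0.993
grasp_force: 0.0
[278.00384486 151.137758  ] [274.58265222 154.08305895]
```

View pics/c2.png

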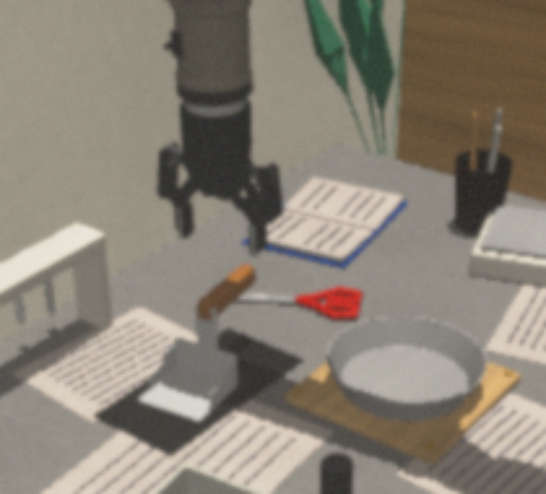

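```bash
python3 -m pendant '[[0.085,0,0.002,0.03,0],[0.085,0,0.001,0.03,0],[0.085,0,0,0.018,0],[0.085,0,0,0,0],[0.01,0,0,0,0],[0.01,0,0,0,0],[0.01,0,0,0,0],[0.01,0,0,0,0],[0.01,0,0,0,0],[0.01,0,0,0,0]]' 110
```

```text
t: 4.88
eef_pos: [0.6922, -0.115, 0.2582]
tool_rot: [0.001, 0.661, 0.75, 0.001]
contact_force: [-0.7, 0.1, 4.7]
gripper_width: 0.208
grasp_force: 109.2
```

```bash
python3 -m pendant '[[0.05,0,0,0,0],[0.05,0,0,0,0],[0.05,0,0,0,0],[0.05,0,0,0.012,0],[0.05,0,0,0,0],[0.01,0,0,0,0],[0.01,0,0,0,0],[0.01,0,0,0,0],[0.01,0,0,0,0],[0.01,0,0,0,0]]' 110 && python3 -m pendant '[[0.01,0,0,-0.01,0],[0.01,0,0,-0.02,0],[0.01,0,0,-0.03,0],[0.01,0,0,-0.03,0],[0.01,0,0,-0.02,0],[0.01,0,0,-0.01,0],[0.01,0,0,0,0],[0.01,0,0,0,0]]' && python3 - <<'E'
from h import *
im,d=bot.read_camera("side"); 
cv2.imwrite("pics/c3.png",cv2.resize(im[40:230,190:400],None,fx=2.6,fy=2.6))
im2,d2=bot.read_camera("top")
m=bot.camera_model("top");K,R,t=map(np.array,(m["intrinsics"],m["R"],m["t"]))
v,u=np.mgrid[0:420,0:560]; P=(np.linalg.inv(K)@np.stack([u.ravel(),v.ravel(),np.ones(u.size)])*d2.ravel()-t[:,None]); P=(R.T@P).T
s=(P[:,2]>.06)&(P[:,2]<.16)&(abs(P[:,0]-.69)<.06)&(P[:,1]>-.07)&(P[:,1]<.03)
Q=P[s]; print(len(Q)); Q=Q[Q[:,2]<np.percentile(Q[:,2],60)]
for y in np.arange(-.07,.03,.02):
    q=Q[(Q[:,1]>=y)&(Q[:,1]<y+.02)]; print(round(y,2),len(q),np.median(q,0).round(3) if len(q) else '')
E
```

```text
t: 5.72
eef_pos: [0.6917, -0.1148, 0.2447]
tool_rot: [0.0, 0.661, 0.75, 0.0]
contact_force: [0.3, 0.6, -1.7]
gripper_width: 0.217
grasp_force: 107.3
t: 6.38
eef_pos: [0.6914, -0.1148, 0.3645]
tool_rot: [0.0, 0.661, 0.75, -0.0]
contact_force: [-0.1, 0.4, -3.1]
gripper_width: 0.222
grasp_force: 107.7
797
-0.07 132 [ 0.687 -0.059  0.123]
-0.05 145 [ 0.686 -0.039  0.123]
-0.03 143 [ 0.679 -0.02   0.123]
-0.01 58 [ 0.688 -0.006  0.123]
0.01 0
```

View pics/c3.png

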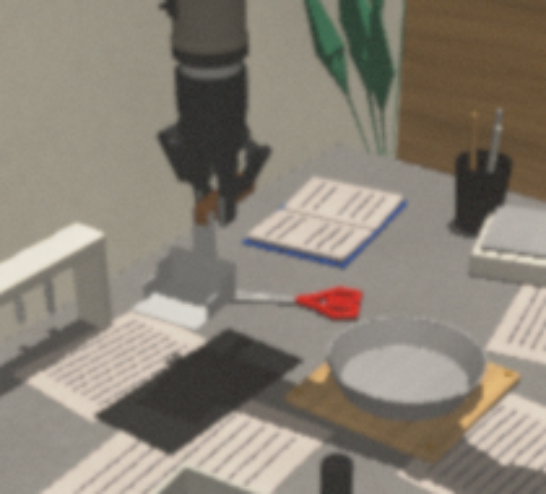

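```bash
python3 - <<'E'
from h import *
im2,d2=bot.read_camera("top")
m=bot.camera_model("top");K,R,t=map(np.array,(m["intrinsics"],m["R"],m["t"]))
v,u=np.mgrid[0:420,0:560]; P=(np.linalg.inv(K)@np.stack([u.ravel(),v.ravel(),np.ones(u.size)])*d2.ravel()-t[:,None]); P=(R.T@P).T
s=(abs(P[:,2]-.044)<.006)&(abs(P[:,0]-.475)<.12)&(abs(P[:,1]-.22)<.17)
Q=P[s]; r=cv2.minAreaRect((Q[:,:2]*1000).astype(np.float32)); print(s.sum(),r,np.median(Q[:,2]))
s=(P[:,2]>.1)&(P[:,2]<.14)&(abs(P[:,0]-.69)<.07)&(P[:,1]>-.05)&(P[:,1]<.05); Q=P[s]
r=cv2.minAreaRect((Q[:,:2]*1000).astype(np.float32)); print(r,Q[:,1].max(),np.percentile(Q[:,0],[1,99]))
s=(abs(P[:,2]-.046)<.006)&(abs(P[:,0]-.486)<.12)&(abs(P[:,1]+.2)<.12); Q=P[s]; print("pan",cv2.minEnclosingCircle((Q[:,:2]*1000).astype(np.float32)))
E
```

```text
596 ((477.45697021484375, 220.83995056152344), (161.1878662109375, 260.1606750488281), 5.202422142028809) 0.044177741196064935
((679.3434448242188, -26.726566314697266), (84.90593719482422, 52.58127975463867), 4.877189636230469) 0.0028129056711881113 [0.63760939 0.7222662 ]
pan ((486.3368835449219, -197.38018798828125), 91.84848022460938)
```

```bash
python3 -m pendant '[[0.01,0.0267,-0.0185,0,0],[0.01,0.0267,-0.0185,0,0],[0.01,0.0267,-0.0185,0,0],[0.01,0.0267,-0.0185,0,0],[0.01,0.0267,-0.0185,0,0],[0.01,0.0267,-0.0185,0,0],[0.01,0.0267,-0.0185,0,0],[0.01,0.0267,-0.0185,0,0],[0.01,0,0,0.02,0],[0.01,0,0,0.02,0],[0.01,0,0,0,0],[0.01,0,0,0,0]]' && python3 - <<'E'
from h import *
im,d=bot.read_camera("side"); im2,d2=bot.read_camera("top")
a=cv2.resize(im[180:330,170:360],None,fx=2,fy=2); b=cv2.resize(im2[180:280,160:300],None,fx=2.7,fy=3)[:300,:378]
cv2.imwrite("pics/c4.png",np.hstack([a,b])); print(bot.get_obs()["eef_pos"].round(4))
m=bot.camera_model("top");K,R,t=map(np.array,(m["intrinsics"],m["R"],m["t"]))
v,u=np.mgrid[0:420,0:560]; P=(np.linalg.inv(K)@np.stack([u.ravel(),v.ravel(),np.ones(u.size)])*d2.ravel()-t[:,None]); P=(R.T@P).T
s=(P[:,2]>.07)&(P[:,2]<.115)&(abs(P[:,0]-.508)<.07)&(P[:,1]>.14)&(P[:,1]<.24); Q=P[s]
print(cv2.minAreaRect((Q[:,:2]*1000).astype(np.float32)),Q[:,1].max(),np.median(Q[:,2]))
E
```

```text
t: 7.53
eef_pos: [0.5174, 0.0783, 0.3233]
tool_rot: [-0.001, 0.661, 0.75, -0.002]
contact_force: [-0.4, -1.0, -1.5]
gripper_width: 0.22
grasp_force: 107.9
[0.5185 0.0784 0.325 ]
((507.0938720703125, 165.8638916015625), (85.17094421386719, 53.949424743652344), 3.4834420680999756) 0.19458149041045758 0.085274852190737
```

View pics/c4.png

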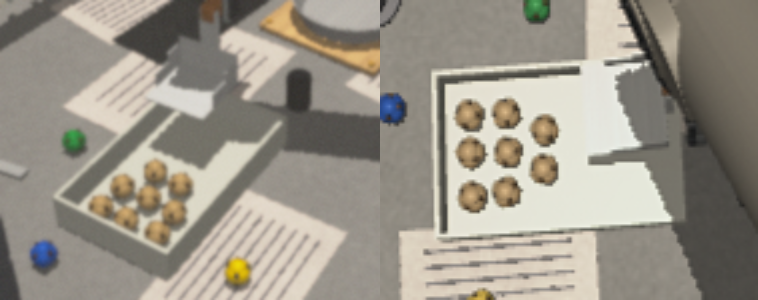

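```bash
python3 -m pendant '[[0.01,0,0,0.025,0],[0.01,0,0,0.03,0],[0.01,0,0,0.018,0],[0.01,0,0,0.005,0],[0.01,0,0,0,0],[0.01,0,0,0,0]]' && python3 -m pendant '[[0.01,0.005,0,0,0],[0.01,0.01,0.0003,0,0],[0.01,0.012,0.0004,0,0],[0.01,0.012,0.0004,0,0],[0.01,0.012,0.0004,0,0],[0.01,0.012,0.0004,0,0],[0.01,0.012,0.0004,0,0],[0.01,0.012,0.0004,0,0],[0.01,0.012,0.0004,0,0],[0.01,0.01,0.0003,0,0],[0.01,0.008,0.0003,0,0],[0.01,0.005,0,0,0]]'
```

```text
t: 8.13
eef_pos: [0.5188, 0.0787, 0.2477]
tool_rot: [0.0, 0.661, 0.75, 0.001]
contact_force: [-0.7, 0.2, -1.1]
gripper_width: 0.222
grasp_force: 107.8
t: 9.13
eef_pos: [0.5062, 0.2014, 0.2467]
tool_rot: [-0.0, 0.661, 0.751, 0.0]
contact_force: [0.2, -1.0, -2.2]
gripper_width: 0.221
grasp_force: 107.9
```

```bash
python3 -m pendant '[[0.01,0.006,0.0002,0,0],[0.01,0.006,0.0002,0,0],[0.01,0.005,0.0002,0,0],[0.01,0.004,0,0,0],[0.01,0.002,0,0,0],[0.01,0,0,0,0],[0.01,0,0,0,0]]' && python3 - <<'E'
from h import *
im,d=bot.read_camera("side"); im2,d2=bot.read_camera("top")
a=cv2.resize(im[220:320,170:320],None,fx=2.53,fy=3)[:300,:380]; b=cv2.resize(im2[180:280,160:300],None,fx=2.7,fy=3)[:300,:378]
cv2.imwrite("pics/c5.png",np.hstack([a,b]))
E
```

```text
t: 9.72
eef_pos: [0.5041, 0.2229, 0.2467]
tool_rot: [0.0, 0.661, 0.75, -0.0]
contact_force: [0.0, -0.3, -3.2]
gripper_width: 0.217
grasp_force: 107.9
```

View pics/c5.png

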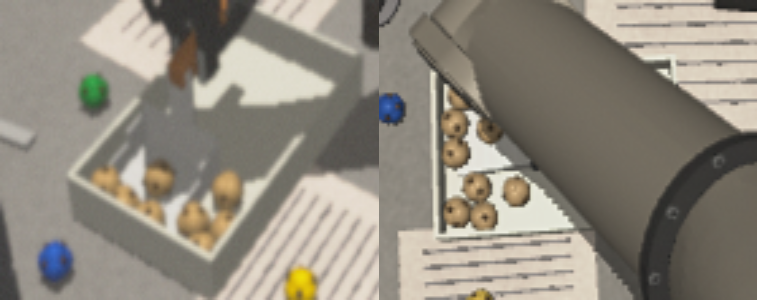

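```bash
python3 -m pendant '[[0.01,0,0,-0.003,0],[0.01,0,0,-0.005,0],[0.01,0,0,-0.006,0],[0.01,0,0,-0.006,0],[0.01,0,0,-0.006,0],[0.01,0,0,-0.006,0],[0.01,0,0,-0.006,0],[0.01,0,0,-0.006,0],[0.01,0,0,-0.006,0],[0.01,0,0,-0.004,0],[0.01,0,0,-0.002,0],[0.01,0,0,0,0]]' && python3 - <<'E'
from h import *
im,d=bot.read_camera("side"); im2,d2=bot.read_camera("top")
a=cv2.resize(im[200:320,170:320],None,fx=2.53,fy=2.5)[:300,:380]; b=cv2.resize(im2[180:280,160:300],None,fx=2.7,fy=3)[:300,:378]
cv2.imwrite("pics/c6.png",np.hstack([a,b]))
E
```

```text
t: 10.82
eef_pos: [0.5042, 0.2231, 0.3032]
tool_rot: [0.0, 0.661, 0.75, 0.0]
contact_force: [0.2, 0.5, -1.7]
gripper_width: 0.219
grasp_force: 107.9
```

View pics/c6.png

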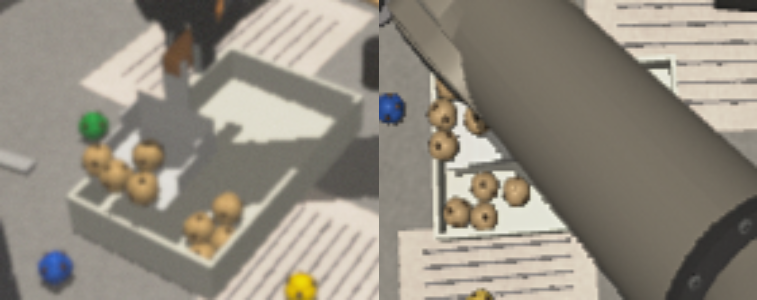

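```bash
python3 -m pendant '[[0.01,0.012,0,0,0],[0.01,0.024,0,0,0],[0.01,0.02,0,0,0],[0.01,0.0155,0,0,0],[0.01,0.0115,0,0,0],[0.01,0.008,0,0,0],[0.01,0.005,0,0,0],[0.01,0.002,0,0,0],[0.01,0,0,0,0],[0.01,0,0,0,0]]' && python3 - <<'E'
from h import *
im,d=bot.read_camera("side"); im2,d2=bot.read_camera("top")
a=cv2.resize(im[200:320,140:290],None,fx=2.53,fy=2.5)[:300,:380]; b=cv2.resize(im2[180:280,130:270],None,fx=2.7,fy=3)[:300,:378]
cv2.imwrite("pics/c7.png",np.hstack([a,b]))
E
```

```text
t: 11.75
eef_pos: [0.4921, 0.3194, 0.3025]
tool_rot: [0.0, 0.662, 0.75, -0.0]
contact_force: [0.2, -0.0, -2.4]
gripper_width: 0.222
grasp_force: 108.0
```

View pics/c7.png

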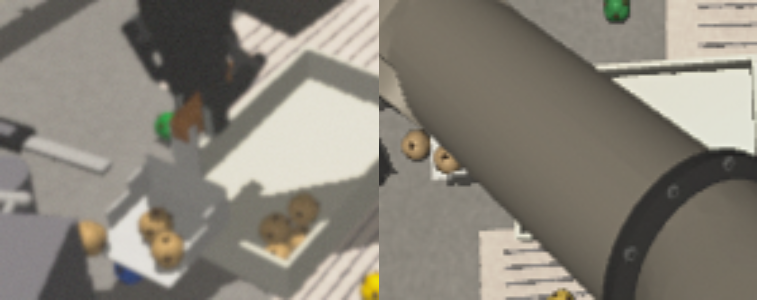

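```bash
python3 - <<'E'
from h import *
print(two((175.6,294.8),(143.3,228.3)))
im,d=bot.read_camera("side"); im2,d2=bot.read_camera("top")
for c in("side","top"): print(c,[(np.round(r["at"]).tolist(),round(r["score"],2)) for r in bot.boxes_of("ball0",c)])
a=cv2.resize(im[200:320,140:290],None,fx=2.53,fy=2.5)[:300,:380]; b=cv2.resize(im2[180:280,110:250],None,fx=2.7,fy=3)[:300,:378]
cv2.imwrite("pics/c8.png",np.hstack([a,b]))
E
```

```text
(array([0.47628177, 0.44397083, 0.10368956]), np.float64(0.03507119702947225))
side [([249.0, 293.0], 0.67), ([188.0, 330.0], 0.63), ([291.0, 316.0], 0.62), ([190.0, 312.0], 0.62), ([258.0, 295.0], 0.59), ([203.0, 248.0], 0.57), ([208.0, 301.0], 0.56), ([251.0, 302.0], 0.55), ([261.0, 284.0], 0.41)]
top [([197.0, 281.0], 0.62), ([151.0, 233.0], 0.47), ([143.0, 224.0], 0.46), ([216.0, 183.0], 0.4)]
```

View pics/c8.png

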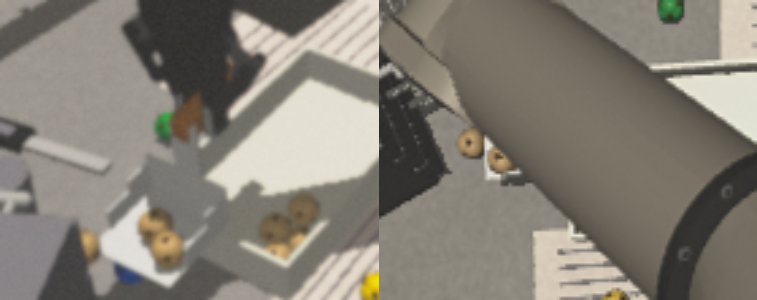

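```bash
cat >> h.py <<'E'
def cloud(c):
    im,d=bot.read_camera(c); m=bot.camera_model(c);K,R,t=map(np.array,(m["intrinsics"],m["R"],m["t"]))
    v,u=np.mgrid[0:420,0:560]; P=(np.linalg.inv(K)@np.stack([u.ravel(),v.ravel(),np.ones(u.size)])*d.ravel()-t[:,None])
    return im,(R.T@P).T.reshape(420,560,3),d
def balls(c,xr=(.3,.75),yr=(-.35,.65)):
    im,P,d=cloud(c); h=cv2.cvtColor(im,cv2.COLOR_BGR2HSV)
    o=ray(c,(280,210))[0]
    m=(h[...,0]>8)&(h[...,0]<23)&(h[...,1]>75)&(h[...,2]>50)&(P[...,2]<.25)&(P[...,2]>.003)&(P[...,0]>xr[0])&(P[...,0]<xr[1])&(P[...,1]>yr[0])&(P[...,1]<yr[1])&(d>0)
    n,l,s,ce=cv2.connectedComponentsWithStats(m.astype(np.uint8))
    for i in range(1,n):
        if s[i,4]<8: continue
        q=P[l==i]; med=np.median(q,0); print(c,ce[i].round(0),s[i,4],"surf",med.round(3),"hsv",np.median(h[l==i],0))
E
python3 - <<'E'
from h import *
balls("side"); balls("top")
print(atz("top",(143,226),.0155).round(3),atz("side",(188,330),.0155).round(3),atz("side",(175,296),.0155).round(3))
E
```

```text
side [345. 198.] 1026 surf [ 0.427 -0.126  0.008] hsv [ 18. 112. 204.]
side [214. 247.] 143 surf [0.488 0.341 0.158] hsv [ 14. 120. 103.]
side [ 42. 272.] 1332 surf [0.721 0.59  0.151] hsv [ 18. 118. 212.]
side [254. 290.] 303 surf [0.428 0.302 0.027] hsv [ 18.  96. 116.]
side [203. 295.] 249 surf [0.46  0.408 0.085] hsv [ 18. 112. 156.]
side [294. 316.] 14 surf [0.314 0.295 0.016] hsv [ 21.  112.5 160. ]
side [184. 329.] 117 surf [0.473 0.463 0.022] hsv [ 18. 113. 146.]
top [ 99. 134.] 1584 surf [0.72  0.56  0.145] hsv [17.  98.  94.5]
top [357. 240.] 1145 surf [ 0.423 -0.132  0.011] hsv [ 17. 101. 211.]
top [395. 204.] 167 surf [ 0.571 -0.281  0.011] hsv [ 17. 101. 204.]
top [144. 226.] 59 surf [0.479 0.456 0.025] hsv [ 17. 103. 151.]
top [154. 233.] 51 surf [0.45  0.407 0.089] hsv [ 17. 105. 155.]
top [197. 281.] 49 surf [0.327 0.295 0.024] hsv [ 22. 157. 176.]
[0.48  0.462 0.016] [0.47  0.457 0.015] [0.564 0.41  0.015]
```

```bash
python3 -m pendant '[[0.01,-0.002,-0.0002,-0.0005,0],[0.01,-0.004,-0.0005,-0.001,0],[0.01,-0.006,-0.0007,-0.001,0],[0.01,-0.008,-0.001,-0.001,0],[0.01,-0.0099,-0.0012,-0.001,0],[0.01,-0.0119,-0.0015,-0.0015,0],[0.01,-0.0139,-0.0017,-0.0015,0],[0.01,-0.0159,-0.002,-0.0015,0],[0.01,-0.0179,-0.0022,-0.002,0],[0.01,-0.0199,-0.0024,-0.002,0],[0.01,-0.0218,-0.0027,-0.0015,0],[0.01,-0.0238,-0.0029,-0.001,0]]' && python3 - <<'E'
from h import *
balls("side",yr=(-.2,.6))
E
```

```text
t: 13.15
eef_pos: [0.4922, 0.1622, 0.3186]
tool_rot: [0.0, 0.661, 0.75, 0.0]
contact_force: [0.5, 0.5, -2.3]
gripper_width: 0.217
grasp_force: 108.0
side [337. 200.] 814 surf [ 0.455 -0.119  0.008] hsv [ 17. 114. 191.]
side [277. 187.] 41 surf [0.489 0.123 0.177] hsv [ 14. 131. 121.]
side [261. 204.] 122 surf [0.49  0.188 0.173] hsv [ 13. 118. 100.]
side [252. 249.] 201 surf [0.462 0.252 0.099] hsv [ 18. 111. 156.]
side [ 54. 266.] 768 surf [0.721 0.569 0.151] hsv [ 17. 119. 203.]
side [254. 290.] 331 surf [0.428 0.3   0.027] hsv [ 18. 111. 164.]
side [294. 313.] 8 surf [0.317 0.29  0.019] hsv [ 21.   98.5 180.5]
side [290. 321.] 11 surf [0.316 0.307 0.011] hsv [ 22. 107. 129.]
side [185. 330.] 120 surf [0.47  0.464 0.022] hsv [ 18.  112.  155.5]
```

```bash
python3 -m pendant '[[0.01,-0.002,-0.0002,0,0],[0.01,-0.004,-0.0005,0,0],[0.01,-0.006,-0.0007,0,0],[0.01,-0.008,-0.001,0,0],[0.01,-0.0099,-0.0012,0,0],[0.01,-0.0119,-0.0015,0,0],[0.01,-0.0139,-0.0017,0,0],[0.01,-0.0159,-0.002,0,0],[0.01,-0.0179,-0.0022,0,0],[0.01,-0.0199,-0.0024,0,0]]' && python3 -m pendant '[[0.01,-0.0199,-0.0024,0,0],[0.01,-0.0199,-0.0024,0,0],[0.01,-0.0199,-0.0024,0,0],[0.01,-0.0199,-0.0024,0,0],[0.01,-0.0199,-0.0024,0,0],[0.01,-0.0199,-0.0024,0,0],[0.01,-0.0199,-0.0024,0,0],[0.01,-0.0199,-0.0024,0,0],[0.01,-0.0199,-0.0024,0,0],[0.01,-0.0199,-0.0024,0,0],[0.01,-0.0199,-0.0024,0,0]]' && python3 -m pendant '[[0.01,-0.0179,-0.0022,0,0],[0.01,-0.0159,-0.002,0,0],[0.01,-0.0139,-0.0017,0,0],[0.01,-0.0119,-0.0015,0,0],[0.01,-0.0099,-0.0012,0,0],[0.01,-0.008,-0.001,0,0],[0.01,-0.006,-0.0007,0,0],[0.01,-0.003,-0.0004,0,0],[0.01,0,0,0,0]]'&& python3 - <<'E'
from h import *
balls("side",yr=(-.2,.6));balls("top",yr=(.1,.6))
E
```

```text
t: 14.03
eef_pos: [0.4927, 0.0527, 0.3182]
tool_rot: [-0.0, 0.661, 0.75, 0.0]
contact_force: [0.3, -0.6, -1.6]
gripper_width: 0.213
grasp_force: 107.9
t: 14.95
eef_pos: [0.4936, -0.1684, 0.3181]
tool_rot: [-0.0, 0.661, 0.75, -0.0]
contact_force: [0.3, -0.4, -2.3]
gripper_width: 0.218
grasp_force: 107.9
t: 15.7
eef_pos: [0.4943, -0.2542, 0.3182]
tool_rot: [0.0, 0.661, 0.75, -0.0]
contact_force: [0.2, 0.7, -2.7]
gripper_width: 0.216
grasp_force: 107.9
side [341. 161.] 50 surf [ 0.503 -0.192  0.096] hsv [ 17.  98. 105.]
side [349. 168.] 65 surf [ 0.464 -0.173  0.098] hsv [ 18. 105. 125.]
side [337. 200.] 829 surf [ 0.454 -0.119  0.008] hsv [ 17. 114. 173.]
side [ 55. 266.] 765 surf [0.72  0.569 0.151] hsv [ 17. 119. 193.]
side [254. 290.] 314 surf [0.428 0.301 0.027] hsv [ 18.  108.5 166. ]
side [283. 315.] 9 surf [0.334 0.309 0.019] hsv [ 21. 107. 161.]
side [294. 315.] 14 surf [0.316 0.293 0.017] hsv [ 21.  114.5 158.5]
side [185. 330.] 121 surf [0.47  0.464 0.022] hsv [ 18. 112. 147.]
top [105. 136.] 1282 surf [0.717 0.555 0.126] hsv [17. 96. 82.]
top [124. 210.] 9 surf [0.524 0.517 0.026] hsv [ 17.  93. 143.]
top [129. 213.] 8 surf [0.516 0.504 0.016] hsv [17.  99.5 77.5]
top [144. 227.] 76 surf [0.477 0.456 0.024] hsv [ 17.  103.  152.5]
top [195. 248.] 221 surf [0.416 0.302 0.029] hsv [ 17. 103. 150.]
top [210. 243.] 74 surf [0.434 0.263 0.028] hsv [ 18. 104. 157.]
top [197. 281.] 59 surf [0.327 0.296 0.023] hsv [ 22. 157. 174.]
```

```bash
python3 -m pendant '[[0.01,0,0,0.004,0],[0.01,0,0,0.007,0],[0.01,0,0,0.006,0],[0.01,0,0,0.002,0],[0.01,0,0,0,0],[0.01,-0.04,-0.004,0,0],[0.01,-0.04,-0.004,0,0],[0.01,-0.04,-0.004,0,0],[0.01,-0.02,-0.002,0,0],[0.01,0,0,0,0]]'&& python3 - <<'E'
from h import *
balls("side",yr=(-.45,.0));balls("top",yr=(-.45,.6))
im,P,d=cloud("top")
# toaster edge map: max height near ball area
for y in np.arange(.40,.66,.02):
    print(round(y,2),[ (lambda q: round(float(np.median(q)),2) if len(q)>2 else -1)(P[...,2][(abs(P[...,1]-y)<.01)&(abs(P[...,0]-x)<.01)]) for x in np.arange(.40,.66,.02)])
E
```

```text
t: 16.63
eef_pos: [0.4963, -0.401, 0.2991]
tool_rot: [0.001, 0.664, 0.747, -0.001]
contact_force: [-0.2, -0.5, -2.7]
gripper_width: 0.218
grasp_force: 108.0
side [377. 120.] 78 surf [ 0.495 -0.378  0.153] hsv [ 13.  120.5  91.5]
side [356. 175.] 122 surf [ 0.479 -0.24   0.034] hsv [ 18.  108.  144.5]
side [345. 198.] 1033 surf [ 0.427 -0.127  0.008] hsv [ 17. 115. 183.]
top [105. 136.] 1273 surf [0.717 0.555 0.126] hsv [17. 96. 79.]
top [357. 240.] 1136 surf [ 0.422 -0.131  0.011] hsv [ 17. 102. 203.]
top [395. 203.] 162 surf [ 0.571 -0.28   0.012] hsv [ 17. 102. 197.]
top [124. 210.] 9 surf [0.524 0.517 0.027] hsv [ 17.  92. 139.]
top [129. 213.] 8 surf [0.516 0.504 0.017] hsv [ 17. 101.  76.]
top [453. 221.] 131 surf [ 0.495 -0.383  0.157] hsv [ 13. 132.  84.]
top [144. 227.] 76 surf [0.477 0.456 0.023] hsv [ 17.  103.  147.5]
top [385. 233.] 146 surf [ 0.474 -0.237  0.04 ] hsv [ 17.  103.  148.5]
top [195. 248.] 220 surf [0.416 0.301 0.029] hsv [ 17. 103. 146.]
top [210. 244.] 72 surf [0.433 0.262 0.029] hsv [ 17. 104. 152.]
top [197. 281.] 57 surf [0.329 0.297 0.024] hsv [ 22. 15
[... 322 characters left out ...]
.0, 0.09, 0.09]
0.48 [-0.0, -0.0, 0.0, 0.07, 0.0, -0.0, 0.05, 0.0, -0.0, -0.0, -0.0, 0.0, -1]
0.5 [-0.0, -0.0, 0.12, 0.17, 0.11, 0.0, 0.05, 0.11, 0.05, 0.0, -0.0, -0.0, -0.0]
0.52 [-0.0, 0.1, 0.2, 0.2, 0.19, 0.13, 0.12, 0.01, 0.05, 0.1, 0.02, -0.0, -0.0]
0.54 [0.0, 0.14, 0.2, 0.2, 0.2, 0.2, 0.19, 0.15, 0.12, -0.0, 0.11, 0.05, -0.0]
0.56 [0.11, 0.2, 0.2, 0.2, 0.2, 0.2, 0.2, 0.2, 0.18, 0.14, 0.12, -0.0, -0.0]
0.58 [0.17, 0.2, 0.2, 0.2, 0.2, 0.2, 0.2, 0.2, 0.2, 0.19, 0.18, 0.14, -0.0]
0.6 [0.2, 0.2, 0.2, 0.2, 0.2, 0.2, 0.2, 0.2, 0.2, 0.2, 0.2, 0.19, 0.14]
0.62 [0.2, 0.2, 0.2, 0.2, 0.2, 0.2, 0.2, 0.2, 0.2, 0.2, 0.2, 0.2, 0.2]
0.64 [0.2, 0.2, 0.2, 0.2, 0.2, 0.2, 0.2, 0.2, 0.2, 0.2, 0.2, 0.2, 0.2]
```

```bash
python3 - <<'E'
from h import *
im,P,d=cloud("top"); h=cv2.cvtColor(im,cv2.COLOR_BGR2HSV)
print("cols 108..150; height cm; b=ballcolour")
for r in range(172,236):
    s=""
    for c in range(100,151):
        z=P[r,c,2]; k=h[r,c]
        s+= "b" if 8<k[0]<23 and k[1]>75 and k[2]>40 and z<.05 else ("." if z<.008 else (str(int(z*100)) if z<.1 else chr(97+int(z*100)-10).upper()))
    print(r,s,P[r,125].round(2))
E
```

```text
cols 108..150; height cm; b=ballcolour
172 GGGGG.AABAA..Ì........................98989899889Ì9 [ 0.65  0.54 -0.  ]
173 GGGGF.AAAAA............................989898888888 [ 0.64  0.53 -0.  ]
174 5GGGGGAAAAAA...4.......................988988999988 [ 0.64  0.54 -0.  ]
175 5GGHGGAABABA..4554.....................988988889899 [0.63 0.53 0.  ]
176 AAGGGGG.AÌAAA.5544......................89889888898 [ 0.63  0.53 -0.  ]
177 AAGGGGG..BAAA.45444..Ì...................8888998998 [0.63 0.53 0.  ]
178 AAAGGGGÌ.AAAAA.4554.......................889898898 [0.62 0.53 0.  ]
179 A65GGGGG..AAAA455444........................8888888 [ 0.62  0.53 -0.  ]
180 7664GGGGG.AABAA55544.........................677777 [ 0.62  0.53 -0.  ]
181 8665GGGGG44BAAA444444...Ì..................Ì..15666 [ 0.62  0.53 -0.  ]
182 97654GGGHG4ABBAA.4544.........................00145 [ 0.61  0.53 -0.  ]
183 97665GGGGG44ABAA.45444..........................012 [ 0.61  0.53 -0.  ]
184 987764GGHGG.ABAAA.4544..........................101 [0.61 0.53 0.  ]
185 998765GGGGG..AAAA.44544..........................0. [ 0.6   0.53 -0.  ]
186 A9876
[... 2955 characters left out ...]
54321.........bbbbbbbbbbb. [0.47 0.5  0.06]
227 KKJHIIIIIIIIHGFEECCBA987655431.........bbbbbbbbbbb. [0.47 0.5  0.06]
228 JKJIIIIIIIIIHGFEEDCBAA987655322........bbbbbbbbbbb. [0.47 0.49 0.07]
229 JJJJIIIIIIIHHGGFEDCCBA98Ì665432.........bbbbbbbbb.. [0.46 0.49 0.07]
230 JJKJIIIIIIHHGGGFEEDDBAA987654322.........bbbbbbb... [0.46 0.49 0.07]
231 KKJJIIIIHHHGGFFEEDDCCBA987664432.........11bbbb0... [0.46 0.49 0.08]
232 JJJJJIHHGGGFFFEEEDCDCBAA987754322.................. [0.45 0.49 0.08]
233 KJJJIIIHGGFEEEEDCCCBBAAA987665432.................. [0.45 0.49 0.09]
234 JJIIHHHGGGFFEDCCCBBBAA988876654322................. [0.45 0.49 0.08]
235 IIIIHHGGFFEEEDDCBB9A99888766555432................. [0.45 0.49 0.07]
```

```bash
python3 - <<'E'
from h import *
im,P,d=cloud("top"); h=cv2.cvtColor(im,cv2.COLOR_BGR2HSV)
m=(h[...,0]>100)&(h[...,0]<130)&(h[...,1]>120); m[:,:140]=0; m[:,190:]=0; m[:190]=0;m[240:]=0
ys,xs=np.nonzero(m); c=((xs.min()+xs.max())/2,(ys.min()+ys.max())/2); print("blue",len(xs),c,atz("top",c,.0155).round(4))
print("A",atz("top",(144.2,226.8),.0155).round(4),"B?",atz("top",(127.5,211),.0155).round(4))
# body face: points z .02-.15 near x<.505
s=(P[...,2]>.02)&(P[...,2]<.14)&(P[...,0]>.40)&(P[...,0]<.502)&(P[...,1]>.44)&(P[...,1]<.56)&~((h[...,0]<25)&(h[...,1]>75))
Q=P[s]; A=np.c_[np.ones(len(Q)),Q[:,0],Q[:,2]]; k=np.linalg.lstsq(A,Q[:,1],rcond=None)[0]; print("face y=a+b x+c z",k.round(3),len(Q),np.std(A@k-Q[:,1]))
s=(P[...,2]>.03)&(P[...,2]<.055)&(P[...,0]>.38)&(P[...,0]<.56)&(P[...,1]>.335)&(P[...,1]<.37)
Q=P[s]
for x in(.40,.44,.48,.52): q=Q[abs(Q[:,0]-x)<.015]; print("tub end",x,q[:,1].max().round(4))
s=(P[...,2]>.003)&(P[...,2]<.1)&(P[...,0]>.57)&(P[...,0]<.70)&(P[...,1]>.38)&(P[...,1]<.5);Q=P[s]; q=Q[Q[:,2]>.08]; print("cone top",q.mean(0).round(3),np.ptp(q,0).round(3), [ (z,Q[(abs(Q[:,2]-z)<.01)][:,:2].min(0).round(3)) for z in(.01,.03,.05,.08)])
print(bot.get_obs()["q"].round(2))
E
```

```text
blue 68 (np.float64(163.5), np.float64(216.0)) [0.5112 0.4053 0.0155]
A [0.4781 0.4585 0.0155] B? [0.5233 0.5107 0.0155]
face y=a+b x+c z [ 0.731 -0.492  0.007] 683 0.015784240782981376
tub end 0.4 0.3448
tub end 0.44 0.3471
tub end 0.48 0.3526
tub end 0.52 0.3556
cone top [0.626 0.439 0.089] [0.051 0.051 0.015] [(0.01, array([0.571, 0.385])), (0.03, array([0.604, 0.416])), (0.05, array([0.603, 0.415])), (0.08, array([0.601, 0.414]))]
[ 0.82  0.55 -0.35  1.73  0.23  0.91  0.51]
```

```bash
python3 - <<'E'
from h import *
im,P,d=cloud("top"); h=cv2.cvtColor(im,cv2.COLOR_BGR2HSV)
for r in (214,217,220,223,226,229,232,235,238,241,244):
    s=[tuple(P[r,c].round(3)) for c in range(110,150) if .012<P[r,c,2]<.06 and not(h[r,c,0]<25 and h[r,c,1]>75)]
    print(r,s[-3:])
s=np.zeros(P.shape[:2],bool); s[215:231,100:138]=1
s&=(P[...,2]>.015)&(P[...,2]<.13)&~((h[...,0]<25)&(h[...,1]>75))
Q=P[s]; A=np.c_[np.ones(len(Q)),Q[:,0],Q[:,2]]; k=np.linalg.lstsq(A,Q[:,1],rcond=None)[0]; print(k.round(3),len(Q),np.std(A@k-Q[:,1]))
E
```

```text
214 [(np.float64(0.51), np.float64(0.506), np.float64(0.044)), (np.float64(0.514), np.float64(0.513), np.float64(0.02)), (np.float64(0.514), np.float64(0.511), np.float64(0.017))]
217 [(np.float64(0.501), np.float64(0.515), np.float64(0.041)), (np.float64(0.503), np.float64(0.516), np.float64(0.032)), (np.float64(0.504), np.float64(0.516), np.float64(0.023))]
220 [(np.float64(0.493), np.float64(0.51), np.float64(0.037)), (np.float64(0.495), np.float64(0.51), np.float64(0.029)), (np.float64(0.495), np.float64(0.509), np.float64(0.024))]
223 [(np.float64(0.485), np.float64(0.505), np.float64(0.035)), (np.float64(0.487), np.float64(0.506), np.float64(0.024)), (np.float64(0.488), np.float64(0.467), np.float64(0.02))]
226 [(np.float64(0.477), np.float64(0.501), np.float64(0.036)), (np.float64(0.477), np.float64(0.5), np.float64(0.03)), (np.float64(0.478), np.float64(0.5), np.float64(0.022))]
229 [(np.float64(0.467), np.float64(0.494), np.float64(0.044)), (np.float64(0.469), np.float64(0.497), np.float64(0.029)), (np.float64(0.47), np.float64(0.496), np.float64(0.024))]
232 [(np.float64(0.
[... 233 characters left out ...]
at64(0.452), np.float64(0.487), np.float64(0.028)), (np.float64(0.453), np.float64(0.487), np.float64(0.021))]
238 [(np.float64(0.443), np.float64(0.498), np.float64(0.028)), (np.float64(0.443), np.float64(0.495), np.float64(0.027)), (np.float64(0.444), np.float64(0.494), np.float64(0.021))]
241 [(np.float64(0.435), np.float64(0.504), np.float64(0.024)), (np.float64(0.436), np.float64(0.503), np.float64(0.018)), (np.float64(0.436), np.float64(0.502), np.float64(0.012))]
244 [(np.float64(0.426), np.float64(0.52), np.float64(0.024)), (np.float64(0.426), np.float64(0.52), np.float64(0.018)), (np.float64(0.427), np.float64(0.518), np.float64(0.014))]
[0.226 0.576 0.003] 204 0.0009073146671476265
```

```bash
python3 -m pendant '[[0.01,0.02,0.0015,-0.012,0],[0.01,0.038,0.003,-0.008,0],[0.01,0.04,0.003,0,0],[0.01,0.04,0.003,0,0],[0.01,0.04,0.003,0,0],[0.01,0.04,0.003,0,0],[0.01,0.04,0.003,0,0],[0.01,0.04,0.003,0,0],[0.01,0.04,0.003,0,0],[0.01,0.04,0.003,0,0],[0.01,0.04,0.003,0,0],[0.01,0.04,0.003,0,0]]'&& python3 -m pendant '[[0.01,0.04,0.003,0,0],[0.01,0.04,0.003,0,0],[0.01,0.04,0.003,0,0],[0.01,0.04,0.003,0,0],[0.01,0.04,0.003,0,0],[0.01,0.04,0.003,0,0],[0.01,0.02,0.002,0,0],[0.01,0,0,0,0],[0.01,0,0,0,0]]'
```

```text
t: 17.93
eef_pos: [0.4737, 0.067, 0.3196]
tool_rot: [0.0, 0.661, 0.751, 0.0]
contact_force: [1.0, -1.3, -2.1]
gripper_width: 0.213
grasp_force: 108.1
t: 18.68
eef_pos: [0.4605, 0.3266, 0.3193]
tool_rot: [-0.0, 0.66, 0.752, 0.0]
contact_force: [0.7, 0.5, -1.9]
gripper_width: 0.222
grasp_force: 108.0
```

```bash
python3 -m pendant '[[0.01,-0.002,0.005,0.015,0],[0.01,0,0,0.02,0],[0.01,0,0,0,0]]' && python3 -m pendant '[[0.01,0,0,0.015,0],[0.01,0,0,0.012,0],[0.01,0,0,0.008,0],[0.01,0,0,0.005,0],[0.01,0,0,0.002,0],[0.01,0,0,0,0]]' && python3 - <<'E'
from h import *
print(bot.get_obs()["contact_force"].round(1))
im,P,d=cloud("side")
h=cv2.cvtColor(im,cv2.COLOR_BGR2HSV)
balls("side",xr=(.4,.6),yr=(.3,.6))
s=(P[...,2]>-.002)&(P[...,2]<.008)&(h[...,1]<40)&(h[...,2]>150)&(P[...,1]>.36)&(P[...,1]<.5)&(P[...,0]>.38)&(P[...,0]<.52)
Q=P[s]; print(len(Q)); print(cv2.minAreaRect((Q[:,:2]*1000).astype(np.float32)) if len(Q)>20 else 0)
E
```

```text
t: 18.93
eef_pos: [0.4675, 0.3215, 0.2809]
tool_rot: [-0.001, 0.662, 0.749, -0.001]
contact_force: [0.5, 4.1, -3.8]
gripper_width: 0.219
grasp_force: 107.9
t: 19.43
eef_pos: [0.4695, 0.3224, 0.2451]
tool_rot: [0.001, 0.663, 0.749, 0.003]
contact_force: [0.4, 2.8, -0.7]
gripper_width: 0.219
grasp_force: 118.7
[ 0.4  2.8 -0.7]
side [224. 266.] 91 surf [0.466 0.342 0.113] hsv [ 13. 118. 104.]
side [250. 294.] 153 surf [0.427 0.31  0.027] hsv [ 18.  95. 113.]
side [185. 330.] 123 surf [0.47  0.464 0.022] hsv [ 18. 112. 156.]
503
((448.93511962890625, 430.2112121582031), (137.81439208984375, 139.02996826171875), 0.057810261845588684)
```

```bash
python3 -m pendant '[[0.01,0.005,0,0.001,0],[0.01,0.01,0,0.001,0],[0.01,0.012,0,0,0],[0.01,0.012,0,0,0],[0.01,0.008,0,0,0],[0.01,0,0,0,0]]' && python3 -m pendant '[[0.01,0,0.0065,0,-3.25],[0.01,0,0.0065,0,-3.25],[0.01,0,0.0065,0,-3.25],[0.01,0,0.0065,0,-3.25],[0.01,0,0,0,0],[0.01,0,0,0,0]]' && python3 - <<'E'
from h import *
balls("side",xr=(.4,.6),yr=(.3,.6)); balls("top",xr=(.4,.6),yr=(.4,.56))
E
```

```text
t: 20.03
eef_pos: [0.4615, 0.3678, 0.2387]
tool_rot: [0.003, 0.662, 0.75, -0.005]
contact_force: [0.6, -11.2, 1.3]
gripper_width: 0.224
grasp_force: 119.8
t: 20.53
eef_pos: [0.4893, 0.3727, 0.2393]
tool_rot: [0.003, 0.574, 0.819, -0.002]
contact_force: [5.4, -11.4, -0.4]
gripper_width: 0.214
grasp_force: 119.5
side [218. 263.] 36 surf [0.495 0.33  0.096] hsv [ 14. 106.  93.]
side [202. 277.] 106 surf [0.483 0.389 0.108] hsv [ 13. 118. 105.]
side [250. 294.] 153 surf [0.426 0.31  0.027] hsv [ 18.  94. 115.]
```

```bash
python3 -m pendant '[[0.01,-0.0005,0,-0.001,0],[0.01,0,0,-0.003,0],[0.01,0,0,-0.004,0],[0.01,0,0,-0.004,0],[0.01,0,0,-0.002,0],[0.01,0,0,0,0],[0.01,-0.002,0,0,0],[0.01,-0.004,0,0,0],[0.01,-0.005,0,0,0],[0.01,-0.005,0,0,0],[0.01,-0.004,0,0,0],[0.01,-0.002,0,0,0]]' && python3 - <<'E'
from h import *
balls("side",xr=(.4,.6),yr=(.35,.6)); balls("top",xr=(.4,.6),yr=(.4,.56))
E
```

```text
t: 21.63
eef_pos: [0.4947, 0.354, 0.2543]
tool_rot: [0.0, 0.572, 0.82, 0.0]
contact_force: [-0.7, -1.0, -1.5]
gripper_width: 0.221
grasp_force: 119.1
side [205. 266.] 102 surf [0.49  0.372 0.123] hsv [ 14. 120. 105.]
side [185. 332.] 71 surf [0.469 0.466 0.019] hsv [ 18.  95. 106.]
```

```bash
python3 - <<'E'
from h import *
im,P,d=cloud("side"); h=cv2.cvtColor(im,cv2.COLOR_BGR2HSV)
for z in(.0155,.031): print(z,atz("side",(185,332),z).round(3))
print("cols 160..215")
for r in range(312,346,1):
    s=""
    for c in range(164,216):
        z=P[r,c,2]; k=h[r,c]
        s+= "b" if 8<k[0]<23 and k[1]>75 and k[2]>40 and z<.06 else ("u" if 100<k[0]<130 and k[1]>120 else ("." if z<.006 else (str(int(z*100)) if z<.1 else "#")))
    print(r,s)
i=(330,186); print([P[r,186].round(3).tolist() for r in (322,326,330,334,338)])
E
```

```text
0.0155 [0.472 0.464 0.015]
0.031 [0.461 0.471 0.031]
cols 160..215
312 #############444444444444444443444344334334333433665
313 #############444444444444444444444344443433334336665
314 #############444444444444444444444444444444334436665
315 #############444444444444444444444444444444444366655
316 ##############44444444444444444444444444444444666554
317 ##############44444444444444444444444444444444665554
318 ##############44444544444444444444444444444444565544
319 ##############44544444444444444444444444444444465444
320 #############99454555544444444444444444444444445454.
321 #############995555555544444444444#444444444444554..
322 #############995555545445544444454444444444444454...
323 #############985555555545554454454444444444444444...
324 ##############8855555554555454455444444545444444....
325 #############9875555555554554555555455544444454.....
326 #############987#25555555555555555455555455454......
327 ############99872b2222555555555555545554445444......
328 ############99872bbbbbb22255555555555545555#4.......
329 ###########998876bbbbbbbbb1...54555555555555........
330 ###
[... 318 characters left out ...]
................
336 ########99988776644bbbbb............................
337 ########99988766644bbbb0............................
338 ########99887766544.................................
339 #######999887766544.................................
340 #######9988777665433................................
341 #######9988776655432................................
342 ######99988776655432................................
343 ######99987766654432................................
344 #####9998877665544321...............................
345 #####9998877665544321...............................
[[0.464, 0.461, 0.05], [0.454, 0.47, 0.054], [0.468, 0.463, 0.024], [0.467, 0.466, 0.015], [0.47, 0.467, -0.001]]
```

```bash
python3 -m pendant '[[0.01,0,0,-0.025,0],[0.01,0,0,-0.03,0],[0.01,0,0,0,6.5],[0.01,0,0,0,6.5],[0.01,-0.03,-0.003,0,0],[0.01,-0.039,-0.005,0,0],[0.01,-0.039,-0.005,0,0],[0.01,-0.039,-0.005,0,0],[0.01,-0.039,-0.005,0,0],[0.01,-0.039,-0.005,0,0],[0.01,-0.039,-0.005,0,0],[0.01,0,0,0.02,0]]' && python3 -m pendant '[[0.01,0,0,0.02,0],[0.01,0,0,0.014,0],[0.01,0,0,0.006,0],[0.01,0,0,0.003,0],[0.01,0,0,0.0015,0],[0.01,0,0,0,0]]' && python3 - <<'E'
from h import *
o=bot.get_obs(); T=o["eef_pos"]; print(T.round(4),o["contact_force"].round(1),o["tool_rot"].round(3))
im,P,d=cloud("top")
s=(P[...,2]<.06)&(abs(P[...,0]-.487)<.07)&(P[...,1]>.10)&(P[...,1]<.24); 
for y in np.arange(.11,.24,.01):
    q=P[s&(abs(P[...,1]-y)<.005)]; print(round(y,2),np.percentile(q[:,2],[10,50,90]).round(3),end=" ")
E
```

```text
t: 22.78
eef_pos: [0.4964, 0.0798, 0.2913]
tool_rot: [0.003, 0.665, 0.746, -0.0]
contact_force: [-0.7, -1.0, -2.2]
gripper_width: 0.225
grasp_force: 119.0
t: 23.28
eef_pos: [0.4951, 0.0888, 0.2451]
tool_rot: [0.0, 0.661, 0.75, 0.0]
contact_force: [0.3, 0.8, -1.8]
gripper_width: 0.219
grasp_force: 119.0
[0.4951 0.0888 0.2451] [ 0.3  0.8 -1.8] [0.    0.661 0.75  0.   ]
0.11 [0.001 0.004 0.007] 0.12 [0.002 0.006 0.054] 0.13 [0.002 0.025 0.035] 0.14 [0.004 0.027 0.032] 0.15 [0.003 0.03  0.034] 0.16 [0.004 0.033 0.038] 0.17 [0.003 0.033 0.039] 0.18 [0.003 0.036 0.042] 0.19 [0.004 0.038 0.043] 0.2 [0.003 0.041 0.045] 0.21 [0.002 0.007 0.046] 0.22 [0.002 0.004 0.009] 0.23 [0.002 0.005 0.008]
```

```bash
python3 -m pendant '[[0.01,0,0,0.006,0],[0.01,0,0,0.005,0],[0.01,0,0,0.001,0],[0.05,0,0,0,0],[0.05,0,0,0,0],[0.05,0,0,-0.006,0],[0.05,0,0,-0.006,0],[0.05,0,0,0,0],[0.01,0,0,0,0],[0.01,0,0,0,0],[0.01,0,0,0,0],[0.01,0,0,0,0]]' 110 && python3 - <<'E'
from h import *
o=bot.get_obs(); T=o["eef_pos"]; print(T.round(4),o["contact_force"].round(1),o["tool_rot"].round(3),o["grasp_force"],o["gripper_width"])
im,P,d=cloud("top"); h=cv2.cvtColor(im,cv2.COLOR_BGR2HSV)
s=(P[...,2]<.06)&(abs(P[...,0]-.487)<.045)&(P[...,1]>.10)&(P[...,1]<.24); 
for y in np.arange(.11,.24,.01):
    q=P[s&(abs(P[...,1]-y)<.005)]; print(round(y,2),np.percentile(q[:,2],[10,50,90]).round(3),end=" ")
q=P[:,:,:][(P[...,2]>.018)&(P[...,2]<.045)&(abs(P[...,0]-.487)<.065)&(P[...,1]>.10)&(P[...,1]<.21)]; print(cv2.minAreaRect((q[:,:2]*1000).astype(np.float32)))
print([(r["at"],round(r["score"],2)) for r in bot.pinpoint("scoop_bowl","top")][:2])
E
```

```text
t: 24.33
eef_pos: [0.4949, 0.0881, 0.245]
tool_rot: [0.0, 0.661, 0.75, -0.0]
contact_force: [-1.0, -0.1, 6.1]
gripper_width: 0.218
grasp_force: 107.2
[0.4949 0.0881 0.245 ] [-1.  -0.1  6.1] [ 0.     0.661  0.75  -0.   ] 107.2028374671936 0.2183785211316842
0.11 [0.001 0.004 0.007] 0.12 [0.002 0.005 0.012] 0.13 [0.002 0.008 0.047] 0.14 [0.003 0.007 0.011] 0.15 [0.003 0.006 0.01 ] 0.16 [0.003 0.006 0.02 ] 0.17 [0.003 0.007 0.01 ] 0.18 [0.003 0.007 0.011] 0.19 [0.003 0.006 0.01 ] 0.2 [0.003 0.006 0.008] 0.21 [0.003 0.006 0.01 ] 0.22 [0.002 0.005 0.007] 0.23 [0.001 0.004 0.008] ((485.9874267578125, 155.2403564453125), (84.65921783447266, 63.69466018676758), 6.335638046264648)
[([244.5, 225.9], 0.7)]
```

```bash
python3 -m pendant '[[0.01,0,0,-0.01,0],[0.01,0,0,-0.025,0],[0.01,0,0,-0.03,0],[0.01,0,0,-0.01,0],[0.01,0,0,0,0],[0.01,0,0,0,0]]' && python3 - <<'E'
from h import *
o=bot.get_obs(); T=o["eef_pos"]; print(T.round(4))
im,P,d=cloud("top")
Q=P[(P[...,2]>.065)&(P[...,2]<.10)&(abs(P[...,0]-.487)<.07)&(P[...,1]>.14)&(P[...,1]<.26)]
print(cv2.minAreaRect((Q[:,:2]*1000).astype(np.float32)),Q[:,1].max())
A=np.c_[np.ones(len(Q)),Q[:,0],Q[:,1]]; 
for y in(.15,.17,.19,.205): q=Q[abs(Q[:,1]-y)<.006]; print(y,np.percentile(q[:,2],[15,50]).round(4))
balls("side",xr=(.4,.6),yr=(.4,.6)); balls("top",xr=(.4,.6),yr=(.40,.56))
E
```

```text
t: 24.93
eef_pos: [0.4947, 0.088, 0.3197]
tool_rot: [0.0, 0.661, 0.75, 0.0]
contact_force: [-0.3, -0.9, -2.3]
gripper_width: 0.216
grasp_force: 107.9
[0.4947 0.088  0.3197]
((483.9228515625, 175.94053649902344), (84.732421875, 75.33297729492188), 5.696046352386475) 0.21617255771911373
0.15 [0.0787 0.0807]
0.17 [0.0788 0.0809]
0.19 [0.0787 0.0808]
0.205 [0.0787 0.0804]
side [184. 330.] 114 surf [0.471 0.465 0.022] hsv [ 18. 112. 149.]
top [124. 210.] 9 surf [0.524 0.516 0.027] hsv [ 17.  93. 148.]
top [144. 226.] 76 surf [0.478 0.457 0.024] hsv [ 17.  103.  154.5]
```

```bash
python3 -m pendant '[[0.01,0.03,0,0,0],[0.01,0.04,0,0,0],[0.01,0.04,0,0,0],[0.01,0.04,0,0,0],[0.01,0.04,0,0,0],[0.01,0.028,0,0,0],[0.01,0.01,0,0,0],[0.01,0,0,0,0],[0.01,0,0,0,0],[0.01,0,0,0,0]]'
```

```text
t: 25.92
eef_pos: [0.4667, 0.3127, 0.3186]
tool_rot: [0.0, 0.662, 0.75, -0.001]
contact_force: [0.7, -0.7, -2.1]
gripper_width: 0.222
grasp_force: 107.7
```

```bash
python3 -m pendant '[[0.01,0.001,0,0.015,0],[0.01,0,0,0.02,0],[0.01,0,0,0,0],[0.01,0,0,0,0]]' && python3 -m pendant '[[0.01,0,0,0.015,0],[0.01,0,0,0.015,0],[0.01,0,0,0.008,0],[0.01,0,0,0.0035,0],[0.01,0,0,0,0]]'
```

```text
t: 26.25
eef_pos: [0.4664, 0.3135, 0.2838]
tool_rot: [0.0, 0.662, 0.749, -0.002]
contact_force: [0.0, 0.1, -1.6]
gripper_width: 0.219
grasp_force: 107.7
t: 26.67
eef_pos: [0.4662, 0.3162, 0.2435]
tool_rot: [-0.001, 0.661, 0.75, 0.001]
contact_force: [-0.3, 4.2, -4.3]
gripper_width: 0.211
grasp_force: 108.8
```

```bash
cat > f.py <<'E'
from h import *
import sys
im,P,d=cloud("side"); h=cv2.cvtColor(im,cv2.COLOR_BGR2HSV)
print(bot.get_obs()["eef_pos"].round(4),bot.get_obs()["contact_force"].round(1))
print("cols 164..")
for r in range(296,340,2):
    s=""
    for c in range(164,226):
        z=P[r,c,2]; k=h[r,c]
        s+= "b" if 8<k[0]<23 and k[1]>75 and k[2]>40 and z<.06 else ("u" if 100<k[0]<130 and k[1]>120 else (("w" if k[2]>165 else ".") if z<.012 else (str(int(z*100)) if z<.1 else "#")))
    print(r,s)
E
python3 f.py
```

```text
[0.4662 0.3162 0.2437] [-0.1  5.  -4. ]
cols 164..
296 #########..........22uuuuu2..........w333222122222333333344444
298 #########........1uuuuuuuuuu1.......33322211111112222232333334
300 ##########.......uuuuuuuuuuu11.....33321211....1.1111222222333
302 ##########......1uuuuuuuuuuu1.......22211...ww......1111122222
304 ###########......1uuuuuuuuuu.....ww2211...wwwwww.........11111
306 ###########.........11uuuu......w22111..wwwwwwww.............1
308 ###########...................w21111..wwwwwwwwwww.............
310 ############................w22111...wwwwwwwwwwwww............
312 #############...............2111...wwwwwwwwwwwwwww............
314 #############...............111..wwwwwwwwwwwwwwwwww...........
316 ##############.................wwwwwwwwwwwwwwwwwww............
318 ##############............wwwwwwwwwwwwwwwwwwwwwwwww...........
320 #############99..........wwwwwwwwwwwwwwwwwwwwwwwwww..ww..wwwww
322 #############99........wwwwwwwwwwwwwwwwwwwwwwwwwwwwwwwwwwwwwww
324 #############988.bbbbwwwwwwwwwwwwwwwwwwwwwwwwwwwwwwwwwwwwwwww2
326 ############9988bbbbbbbb2wwwwwwwwwwwwwwwwwwwwwwwwwwwwwwwwww221
328 ############9987bbbbbbbbbb1wwwwwwwwwwwwwwwwwwwwwwwwwwwwwww121.
330 ############98866bbbbbbbbb1.wwwwwwwwwwwwwwwwwwwwwwwwwwwwwww1..
332 ##########9998876bbbbbbbbb.......wwwwwwwwwwwwwwwwwwwwwwwwww...
334 ##########99887765bbbbbbb............wwwwwwwwwwwwwwwwwwwwww...
336 ########9998877665bbbbbb.................wwwwwwwwwwwwwwwww....
338 ########99887766544..........................wwwwwwwwwww......
```

```bash
python3 -m pendant '[[0.01,0.008,0,0.001,0],[0.01,0.016,0,0.0005,0],[0.01,0.014,0,0,0],[0.01,0.003,0,0,0],[0.01,0,0,0,0]]' && python3 -m pendant '[[0.01,0,0.0077,0,-3.5],[0.01,0,0.0077,0,-3.5],[0.01,0,0.0077,0,-3.5],[0.01,0,0.0077,0,-3.5],[0.01,0,0,0,0],[0.01,0,0,0,0]]' && python3 f.py
```

```text
t: 27.13
eef_pos: [0.4604, 0.3575, 0.242]
tool_rot: [-0.0, 0.66, 0.751, 0.0]
contact_force: [1.0, -0.5, -1.5]
gripper_width: 0.221
grasp_force: 109.2
t: 27.63
eef_pos: [0.4913, 0.3618, 0.2414]
tool_rot: [0.0, 0.566, 0.824, -0.001]
contact_force: [-0.3, -0.3, -1.1]
gripper_width: 0.212
grasp_force: 109.2
[0.4908 0.3621 0.2415] [-0.7  0.8 -2.4]
cols 164..
296 #########..........22222222......666666666667......11112222223
298 #########........2uuuuuuuuu21.....556666666665.........1111122
300 ##########.#.....uuuu22222111#.#..555555555555..............11
302 ##########......1uuuu23344343......444444455544...............
304 ###########......1uu113333333334443344344444#44...............
306 ###########........1.32223233233333333334444344...............
308 ###########.........332122222222222223333333333334344444......
310 ############.....w3322111.11111112222222222222333333333333....
312 #############...#3322111........111.11111122222222222223333...
314 #############....22211................11..11111111221222322...
316 ##############...2211..www........................111112221...
318 ##############..w111..wwww...........................w22211...
320 #############991211..wwwwwww.........................32211...#
322 #############9911...w#wwwwww........................32221.....
324 ##############88...wwwwwwwwww.......................2211......
326 #############987.wwwwwwwwwww.................wwwwwww211.......
328 ############9987.wwwwwwwwwwww............wwwwwwwwww121........
330 ###########999866wwwwwwwwwwwwwwwwwwwwwwwwwwwwwwwww211.........
332 ##########99887765wwwwwwwwwwwwwwwww#wwwwwwwwwwwww111..........
334 #########998887755wwwwwwwwwwwwwwwwwwwwwwwwwwwwww211...........
336 #########9988776644wwwwwwwwwwwwwwwwwwwwwwwwwwww211............
338 ########99887766544wwwwwwwwwwwwwwwwwwwwwwwwwwww11.............
```

```bash
python3 -m pendant '[[0.01,0.003,0,0,0],[0.01,0.003,0,0,0],[0.01,0.001,0,0,-1],[0.01,0,0,0,0],[0.01,0,0,-0.002,0],[0.01,0,0,-0.004,0],[0.01,0,0,-0.004,0],[0.01,0,0,-0.002,0],[0.01,0,0,0,0]]' && python3 -m pendant '[[0.01,-0.001,0,0,0],[0.01,-0.002,0,0,0],[0.01,-0.004,0,0,0],[0.01,-0.005,0,0,0],[0.01,-0.006,0,0,0],[0.01,-0.005,0,0,0],[0.01,-0.004,0,0,0],[0.01,-0.002,0,0,0],[0.01,-0.001,0,0,0]]' && python3 f.py
```

```text
t: 28.43
eef_pos: [0.4891, 0.3679, 0.2539]
tool_rot: [0.001, 0.558, 0.83, -0.001]
contact_force: [4.1, -5.1, -3.2]
gripper_width: 0.221
grasp_force: 109.0
t: 29.18
eef_pos: [0.5001, 0.341, 0.2537]
tool_rot: [0.0, 0.558, 0.83, -0.0]
contact_force: [0.2, 0.4, -2.3]
gripper_width: 0.215
grasp_force: 109.2
[0.5    0.3411 0.2537] [ 0.4 -0.7 -1.8]
cols 164..
296 #########.....uuuuuuuuu244333333333444444444444444455555555223
298 #########....1uuuuuuuu2443322333333333333433344444444444454545
300 ##########...1uuuuuu244333222222222222222332333333333434434444
302 ##########.....u1111444332211111111122222222223322333333333343
304 ###########......uuu.33#2211..11111111112111112222222222222443
306 ###########..........32222w1ww1.1111.1.11111111111111212124433
308 ###########.........332211111w1..11111111111..11.1.1111.143332
310 ############.....ww33221w11ww1w.1.1.111111..111.1111..11443221
312 #############...ww322111w111w1w111.1.1.1111...11.1.1..1.333211
314 #############..w332211w11w11w111.111.11.11..1111.111111133221.
316 ##############.3322111111w1111w1.111111111w111ww111wwww33211..
318 ##############bbbbbb31w11111111w1111111w11ww1w1w1ww11133221...
320 #############99bbbbbb31111111www11111w1111111111w1w11222211...
322 #############99bbbbbbb31w1w1111w1111w11111ww111ww111332211....
324 ##############87bbbbbb2111w111111w11#w1w111w111www113221......
326 #############987bbbbb21111ww1111111w1w11w1w1111111w12211......
328 ############99872bbb2111111111111ww111w11w11ww11w11111........
330 ###########99886622..111w1w11111111111ww1w111w1w111111........
332 ##########998887651111w11w1111w111www11ww11ww11w1w111.........
334 #########999887755...111111ww11w11w111111ww11111111...........
336 ########99988777644............11w11w1111w111111111...........
338 ########99887766544.....................11w1111111............
```

```bash
python3 - <<'E'
from h import *
balls("side",xr=(.4,.6),yr=(.38,.6)); balls("top",xr=(.4,.6),yr=(.4,.56))
for z in(.0155,.030): print(z,atz("side",(183,323),z).round(3))
th=np.radians(109.7+1.2); u=np.array([np.cos(th),np.sin(th)]);v=np.array([u[1],-u[0]])
T=bot.get_obs()["eef_pos"][:2]; L=T+.1262*u-.002*v; print("lip",L)
for z in(.0155,.030):
    p=atz("side",(183,323),z)[:2]-L; print(z,"rel lip u,v",(p@u).round(3),(p@v).round(3))
E
```

```text
side [204. 277.] 43 surf [0.484 0.383 0.103] hsv [ 13. 123. 106.]
side [181. 322.] 76 surf [0.479 0.461 0.037] hsv [ 18.  108.  149.5]
top [142. 223.] 64 surf [0.486 0.458 0.039] hsv [ 17.  103.  154.5]
0.0155 [0.492 0.451 0.015]
0.03 [0.482 0.458 0.03 ]
lip [0.45284439 0.45882019]
0.0155 rel lip u,v -0.021 0.034
0.03 rel lip u,v -0.012 0.027
```

```bash
python3 -m pendant '[[0.01,0,0,-0.003,0],[0.01,0,0,-0.006,0],[0.01,0,0,-0.01,0],[0.01,0,0,-0.012,0],[0.01,0,0,-0.012,0],[0.01,0,0,-0.012,0],[0.01,0,0,-0.01,0],[0.01,0,0,-0.005,0]]' && python3 -m pendant '[[0.01,-0.0018,-0.0008,0,0],[0.01,-0.0037,-0.0016,0,0],[0.01,-0.0055,-0.0023,0,0],[0.01,-0.0074,-0.0031,0,0],[0.01,-0.0092,-0.0039,0,0],[0.01,-0.0111,-0.0047,0,0],[0.01,-0.0129,-0.0054,0,0],[0.01,-0.0148,-0.0062,0,0],[0.01,-0.0166,-0.007,0,0],[0.01,-0.0184,-0.0078,0,0],[0.01,-0.0203,-0.0085,0,0],[0.01,-0.0221,-0.0093,0,0]]' && python3 -m pendant '[[0.01,-0.0221,-0.0093,0,0],[0.01,-0.0221,-0.0093,0,0],[0.01,-0.0221,-0.0093,0,0],[0.01,-0.0221,-0.0093,0,0],[0.01,-0.0221,-0.0093,0,0],[0.01,-0.0221,-0.0093,0,0],[0.01,-0.0221,-0.0093,0,0],[0.01,-0.0221,-0.0093,0,0],[0.01,-0.0221,-0.0093,0,0],[0.01,-0.0221,-0.0093,0,0],[0.01,-0.0221,-0.0093,0,0],[0.01,-0.0221,-0.0093,0,0]]' && python3 -m pendant '[[0.01,-0.0221,-0.0093,0,0],[0.01,-0.0221,-0.0093,0,0],[0.01,-0.0203,-0.0085,0,0],[0.01,-0.0184,-0.0078,0,0],[0.01,-0.0166,-0.007,0,0],[0.01,-0.0148,-0.0062,0,0],[0.01,-0.0129,-0.0054,0,0],[0.01,-0.0111,-0.0047,0,0],[0.01,-0.0092,-0.0039,0,0],[0.01,-0.0074,-0.0031,0,0],[0.01,-0.0055,-0.0023,0,0],[0.01,-0.0037,-0.0016,0,0]]' && python3 - <<'E'
from h import *
balls("side",xr=(.35,.65),yr=(-.3,.6));balls("top",xr=(.35,.65),yr=(-.3,.6))
E
```

```text
t: 30.0
eef_pos: [0.5001, 0.3419, 0.3261]
tool_rot: [0.001, 0.558, 0.83, 0.001]
contact_force: [0.5, -0.2, -1.6]
gripper_width: 0.218
grasp_force: 109.2
t: 31.0
eef_pos: [0.4978, 0.1836, 0.3237]
tool_rot: [0.0, 0.558, 0.83, -0.0]
contact_force: [0.8, -0.2, -1.2]
gripper_width: 0.217
grasp_force: 109.2
t: 32.0
eef_pos: [0.494, -0.1045, 0.3238]
tool_rot: [0.0, 0.558, 0.83, -0.0]
contact_force: [0.5, 0.3, -1.9]
gripper_width: 0.215
grasp_force: 109.2
t: 33.0
eef_pos: [0.493, -0.2807, 0.3237]
tool_rot: [-0.0, 0.558, 0.83, 0.0]
contact_force: [-0.6, -0.5, -1.4]
gripper_width: 0.219
grasp_force: 109.2
side [360. 129.] 102 surf [ 0.483 -0.253  0.179] hsv [ 13. 122.  94.]
side [341. 168.] 71 surf [ 0.479 -0.151  0.103] hsv [ 18. 108. 141.]
side [349. 180.] 42 surf [ 0.481 -0.207  0.032] hsv [ 17.   95.5 101. ]
side [362. 182.] 55 surf [ 0.441 -0.219  0.032] hsv [ 17.  96. 102.]
side [345. 198.] 1022 surf [ 0.426 -0.127  0.008] hsv [ 17.  112.  161.5]
side [254. 290.] 317 surf [0.428 0.301 0.027] hsv [ 18. 109. 164.]
top [357. 240.] 1138 surf [ 0.423 -0.13   0.011] hsv [ 17. 101. 199.]
top [395. 204.] 169 surf [ 0.571 -0.281  0.011] hsv [ 17. 102. 201.]
top [124. 210.] 9 surf [0.523 0.517 0.026] hsv [ 17.  92. 141.]
top [129. 213.] 8 surf [0.516 0.504 0.017] hsv [ 17.5 102.5  77. ]
top [410. 223.] 147 surf [ 0.484 -0.26   0.182] hsv [ 13. 132.  87.]
top [364. 227.] 77 surf [ 0.48 -0.16  0.11] hsv [ 17. 104. 151.]
top [195. 248.] 219 surf [0.416 0.301 0.03 ] hsv [ 17. 103. 149.]
top [210. 244.] 73 surf [0.434 0.263 0.028] hsv [ 17. 103. 156.]
```

```bash
python3 -m pendant '[[0.01,0,0,0.005,0],[0.01,0,0,0.01,0],[0.01,0,0,0.006,0],[0.01,0,0,0.002,0],[0.01,-0.04,0,0,0],[0.01,-0.04,0,0,0],[0.01,-0.03,0,0,0],[0.01,0,0,0,0]]' && python3 - <<'E'
from h import *
balls("side",xr=(.35,.65),yr=(-.4,-.05));balls("top",xr=(.35,.65),yr=(-.4,.0))
im,P,d=cloud("top"); h=cv2.cvtColor(im,cv2.COLOR_BGR2HSV)
m=(h[...,0]>100)&(h[...,0]<130)&(h[...,1]>120); m[:,:140]=0; m[:,190:]=0; m[:190]=0;m[240:]=0
ys,xs=np.nonzero(m); c=((xs.min()+xs.max())/2,(ys.min()+ys.max())/2); print("blue",atz("top",c,.0155).round(4))
q=P[(P[...,2]>.08)&(P[...,2]<.1)&(P[...,0]>.58)&(P[...,0]<.68)&(P[...,1]>.39)&(P[...,1]<.49)]; print("cone",q.mean(0))
print(bot.get_obs()["eef_pos"])
E
```

```text
t: 33.77
eef_pos: [0.5348, -0.389, 0.3001]
tool_rot: [0.002, 0.56, 0.828, -0.001]
contact_force: [-0.1, -1.6, -2.2]
gripper_width: 0.219
grasp_force: 109.2
side [365. 120.] 76 surf [ 0.526 -0.361  0.155] hsv [ 13. 122.  93.]
side [347. 181.] 116 surf [ 0.48  -0.187  0.035] hsv [ 18.  110.  148.5]
side [362. 181.] 61 surf [ 0.442 -0.22   0.034] hsv [ 18. 107. 148.]
side [345. 198.] 1029 surf [ 0.426 -0.127  0.008] hsv [ 17. 115. 179.]
top [357. 240.] 1133 surf [ 0.422 -0.13   0.011] hsv [ 17. 101. 201.]
top [394. 202.] 151 surf [ 0.572 -0.279  0.012] hsv [ 17. 102. 198.]
top [447. 209.] 167 surf [ 0.526 -0.368  0.159] hsv [ 13. 132.  85.]
top [367. 229.] 73 surf [ 0.484 -0.183  0.04 ] hsv [ 17. 103. 152.]
top [378. 229.] 73 surf [ 0.484 -0.218  0.039] hsv [ 17. 103. 153.]
top [382. 243.] 74 surf [ 0.445 -0.226  0.04 ] hsv [ 17.  103.5 152.5]
blue [0.5441 0.399  0.0155]
cone [0.62614625 0.43892541 0.08895715]
[ 0.53456836 -0.38155293  0.29989134]
```

```bash
python3 -m pendant '[[0.01,0,0,-0.02,6.3],[0.01,0.03,0.01,0,0],[0.01,0.038,0.0122,0,0],[0.01,0.038,0.0122,0,0],[0.01,0.038,0.0122,0,0],[0.01,0.038,0.0122,0,0],[0.01,0.038,0.0122,0,0],[0.01,0.038,0.0122,0,0],[0.01,0.038,0.0122,0,0],[0.01,0.038,0.0122,0,0],[0.01,0.038,0.0122,0,0],[0.01,0.038,0.0122,0,0]]' && python3 -m pendant '[[0.01,0.038,0.0122,0,0],[0.01,0.038,0.0122,0,0],[0.01,0.038,0.0122,0,0],[0.01,0.038,0.0122,0,0],[0.01,0.038,0.0122,0,0],[0.01,0.038,0.0122,0,0],[0.01,0.038,0.0122,0,0],[0.01,0.03,0.009,0,0],[0.01,0.014,0.005,0,0],[0.01,0,0,0,0],[0.01,0,0,0,0]]'
```

```text
t: 34.92
eef_pos: [0.5475, 0.0515, 0.3208]
tool_rot: [-0.0, 0.602, 0.799, -0.0]
contact_force: [0.8, 0.8, -1.8]
gripper_width: 0.214
grasp_force: 109.3
t: 35.83
eef_pos: [0.5581, 0.3749, 0.3203]
tool_rot: [-0.0, 0.601, 0.799, -0.001]
contact_force: [1.1, -0.6, -2.4]
gripper_width: 0.219
grasp_force: 109.1
```

```bash
python3 -m pendant '[[0.01,-0.0026,0.005,0.015,0],[0.01,0,0,0.02,0],[0.01,0,0,0.015,0],[0.01,0,0,0.012,0],[0.01,0,0,0.01,0],[0.01,0,0,0.004,0],[0.01,0,0,0,0]]' && python3 f.py && python3 - <<'E'
from h import *
balls("top",xr=(.45,.65),yr=(.4,.56))
E
```

```text
t: 36.42
eef_pos: [0.569, 0.3672, 0.244]
tool_rot: [0.003, 0.605, 0.796, -0.001]
contact_force: [3.9, -7.7, 9.2]
gripper_width: 0.217
grasp_force: 119.9
[0.569  0.3673 0.2444] [ 3.3 -8.   7. ]
cols 164..
296 #########44444454455655521.........................11122222222
298 #########44444444665555421............................11111212
300 ##########33333665554544111................................111
302 ##########333336655544311.....................................
304 ###########222355544433.......................................
306 ###########226555443333..............................w........
308 ###########65#554433322.......................................
310 ############55444332...............................#..........
312 #############44333........................................#...
314 #############43.....................................w.........
316 ##############................................................
318 ##############................................................
320 #############99....................#..........#...............
322 #############99...............................................
324 #############988..............................................
326 #############988..............................................
328 ############9987..............................................
330 ###########998866.............................................
332 ###########9888765............................................
334 #########999887755............................................
336 ########99#88776654...........................................
338 ########99887766544...........................................
```

```bash
python3 -m pendant '[[0.01,-0.004,0,-0.03,0],[0.01,-0.004,0,-0.035,0],[0.01,-0.035,-0.0208,0,0],[0.01,-0.035,-0.0208,0,0],[0.01,-0.035,-0.0208,0,0],[0.01,-0.035,-0.0208,0,0],[0.01,-0.035,-0.0208,0,0],[0.01,-0.035,-0.0208,0,0],[0.01,-0.033,-0.02,0,0],[0.01,0,0,0,4.2],[0.01,0,0,0,4.2],[0.01,0,0,0,0]]' && python3 - <<'E'
from h import *
im,P,d=cloud("top"); h=cv2.cvtColor(im,cv2.COLOR_BGR2HSV)
m=(h[...,0]>100)&(h[...,0]<130)&(h[...,1]>120); m[:,:140]=0; m[:,190:]=0; m[:190]=0;m[240:]=0
ys,xs=np.nonzero(m); 
if len(xs): c=((xs.min()+xs.max())/2,(ys.min()+ys.max())/2); print("blue",len(xs),atz("top",c,.0155).round(4))
q=P[(P[...,2]>.08)&(P[...,2]<.1)&(P[...,0]>.58)&(P[...,0]<.68)&(P[...,1]>.39)&(P[...,1]<.49)]; print("cone",q.mean(0))
o=bot.get_obs();print(o["eef_pos"],o["tool_rot"])
s=(P[...,2]<.16)&(P[...,2]>.055)&(abs(P[...,0]-.487)<.035)
for y in np.arange(.11,.25,.02):
    q=P[s&(abs(P[...,1]-y)<.006)]; print(round(y,2),len(q),np.percentile(q[:,2],[20,50]).round(3) if len(q) else '')
balls("top",xr=(.45,.65),yr=(.4,.56))
# low bar
q=P[(P[...,2]>.036)&(P[...,2]<.058)&(P[...,0]>.5)&(P[...,0]<.62)&(P[...,1]>.45)&(P[...,1]<.56)]
for x in np.arange(.505,.62,.015): w=q[abs(q[:,0]-x)<.006]; print(round(x,3),w[:,1].min().round(4) if len(w) else '',w[:,2].max().round(3) if len(w) else '')
E
```

```text
t: 37.52
eef_pos: [0.4944, 0.0884, 0.309]
tool_rot: [0.0, 0.662, 0.749, -0.001]
contact_force: [0.2, 0.4, -1.3]
gripper_width: 0.221
grasp_force: 113.7
blue 66 [0.5441 0.399  0.0155]
cone [0.62599626 0.43864799 0.08911726]
[0.49450521 0.0894948  0.30912012] [ 1.77393888e-04  6.59938527e-01  7.51319300e-01 -6.47733312e-04]
0.11 0 
0.13 45 [0.112 0.118]
0.15 104 [0.078 0.08 ]
0.17 110 [0.08  0.082]
0.19 114 [0.084 0.085]
0.21 117 [0.086 0.088]
0.23 8 [0.087 0.09 ]
0.25 0 
top [104. 193.] 89 surf [0.553 0.547 0.117] hsv [ 17.  98. 160.]
top [116. 219.] 151 surf [0.487 0.511 0.084] hsv [ 17.  98. 112.]
0.505  
0.52 0.4781 0.056
0.535 0.4843 0.054
0.55 0.4958 0.052
0.565 0.5026 0.055
0.58 0.5127 0.053
0.595 0.5205 0.051
0.61 0.5284 0.052
```

```bash
python3 - <<'E'
from h import *
im,P,d=cloud("top"); h=cv2.cvtColor(im,cv2.COLOR_BGR2HSV)
for r in range(184,236):
    s=""
    for c in range(96,151):
        z=P[r,c,2]; k=h[r,c]
        s+= "b" if 8<k[0]<23 and k[1]>75 and k[2]>40 and z<.25 else ("." if z<.008 else (str(int(z*100)) if z<.1 else chr(97+int(z*100)-10).upper()))
    print(r,s)
E
```

```text
184 bbbbbbbDCCGGGGG988....4454..ABAA..................1.10.
185 DbbbbbbCCCGGGGGA987...44554.AAAAA...................11.
186 DbbbbbbbDCCGHGGGA87....4544..AAAA.....................0
187 EDbbbbbbDCCGGGGGA987...45554.AAAAA.....................
188 EDbbbbbbbCCDGGGGG988....4445..ABAA.....................
189 FDDbbbbbbDCDGGGGGA987...54454.ABBBA....................
190 FEEbbbbbbbCCCGGGGG987....5554..BAAB....................
191 FFEDbbbbbbCCCGGGGGA987...45444.AAAAA...................
192 GFEDbbÌbbbCCCCGGGGGA87....5444..AAAA...................
193 GFFEDbbbbbbCCCGGGGGA98....55444.AAAAA..................
194 HGFEDbbbbbbCÌDCGGGGGA98....4555..ABAA..................
195 HGGEEDbbbbbBCCDGGGGGA98....54444.AAAAA.................
196 HGGFEDbbbbbbCCDCGGGGG987....5544..AABB.................
197 HHGFEEDbbbbbBCDCGGGGGA98....44444.ABABA................
198 IHHGFEDbbbbbbCCCDGGGGG988....4444..AAAA........Ì.......
199 IHHGFEE7bbbbbBCCCGGGGGA98....44544.ABAAA...............
200 IHHGGFEDbbbbbbCCCCGGGGG987....5554..AABA...............
201 IIHHGFED8bbbbbBCCGGGGGGA98....4545AAAAAAA..............
202 IIIHGGFEDbbbbbbG
[... 1319 characters left out ...]
GFFECbbbbbbCCCCCCCBA988.................
225 JKJJJJIIIIIIIIHGGFEE7bbbbbbDDCCCCCBA98.................
226 JJJJJJbIIIIIIIIHGFFEDbbbbbbCCCDCDCBA987................
227 KJJKJJJHIIIIIIIHGGFEDbbbbbbCCCCDCCCBA98................
228 KKJKJKJbIIIIIIIHHGFEEDbbbbbbCDCCCBBAA988...............
229 JKJJKJJÌIIIIIIIIHGGFEDbbbbbb8CCBBA999997...............
230 JJJKJKJJIIIIIIHHGGGFEEDbbbbbb76AAA98887................
231 JKJJJJJJIIIIHHGGGFFEEEDbbbb7776544887..................
232 KKJJKJKKJIIHGGGFFFEEDDbbb766666654322..............Ì...
233 JJJJKJJJIIIHGGFEEEDCAA9bb676766665422..................
234 JJJKJJIIIHHHGGFFEDCCBA9977666667654321.................
235 JJJIJIIIHGGGFFFEEDDCBAA987676666654322.................
```

```bash
python3 -m pendant '[[0.01,0,0,0.03,0],[0.01,0,0,0.025,0],[0.01,0,0,0.009,0],[0.01,0,0,0.001,0],[0.05,0,0,0,0],[0.05,0,0,0,0],[0.05,0,0,0,0],[0.01,0,0,0,0],[0.01,0,0,0,0],[0.01,0,0,0,0],[0.01,0,0,0,0]]' 110 && python3 -m pendant '[[0.01,0,0,-0.02,0],[0.01,0,0,-0.035,0],[0.01,0,0,-0.025,0],[0.01,0,0,0,0],[0.01,0,0,0,0]]' && python3 - <<'E'
from h import *
o=bot.get_obs(); T=o["eef_pos"]; print(T.round(4),o["tool_rot"].round(4))
im,P,d=cloud("top")
Q=P[(P[...,2]>.065)&(P[...,2]<.11)&(abs(P[...,0]-.487)<.07)&(P[...,1]>.14)&(P[...,1]<.26)]
r=cv2.minAreaRect((Q[:,:2]*1000).astype(np.float32)); print(r,Q[:,1].max())
for y in(.15,.17,.19,.205): q=Q[abs(Q[:,1]-y)<.006]; print(y,np.percentile(q[:,2],[15,50]).round(4))
E
```

```text
t: 38.58
eef_pos: [0.4952, 0.0915, 0.2455]
tool_rot: [0.0, 0.659, 0.752, 0.0]
contact_force: [-1.5, -1.2, 6.5]
gripper_width: 0.221
grasp_force: 107.0
t: 39.0
eef_pos: [0.4951, 0.0915, 0.3258]
tool_rot: [0.001, 0.659, 0.752, 0.001]
contact_force: [-0.3, 0.2, -2.2]
gripper_width: 0.219
grasp_force: 107.9
[0.4951 0.0915 0.3258] [0.0011 0.6594 0.7518 0.0009]
((482.9660339355469, 185.2832489013672), (84.43775939941406, 83.94282531738281), 7.770213603973389) 0.23167485367644902
0.15 [0.084  0.0857]
0.17 [0.0839 0.0862]
0.19 [0.0846 0.0866]
0.205 [0.084  0.0861]
```

```bash
python3 -m pendant '[[0.01,0,0,0,-5.8],[0.01,0,0,0,-5.7],[0.01,0,0,0,-5.7],[0.01,0.0323,0.0199,0,0],[0.01,0.0323,0.0199,0,0],[0.01,0.0323,0.0199,0,0],[0.01,0.0323,0.0199,0,0],[0.01,0.0323,0.0199,0,0],[0.01,0.0323,0.0199,0,0],[0.01,0.0323,0.0199,0,0],[0.01,0,0,0,0],[0.01,0,0,0,0]]' && python3 -m pendant '[[0.01,0,0,0,0]]'
```

```text
t: 40.05
eef_pos: [0.525, 0.3577, 0.322]
tool_rot: [-0.002, 0.537, 0.843, -0.001]
contact_force: [0.3, -0.8, -1.9]
gripper_width: 0.219
grasp_force: 109.7
t: 40.13
eef_pos: [0.5264, 0.3547, 0.3224]
tool_rot: [-0.001, 0.539, 0.842, -0.002]
contact_force: [-0.1, -0.4, -2.1]
gripper_width: 0.215
grasp_force: 109.7
```

```bash
python3 -m pendant '[[0.01,0,0,0.02,0],[0.01,0,0,0.025,0],[0.01,0,0,0.02,0],[0.01,0,0,0.01,0],[0.01,0,0,0.002,0],[0.01,0,0,0,0]]' && python3 -m pendant '[[0.01,-0.01,0,0,0],[0.01,-0.015,0,0,0],[0.01,-0.015,0,0,0],[0.01,-0.005,0,0,0],[0.01,0,0,0,0]]' && python3 - <<'E'
from h import *
im,P,d=cloud("side"); h=cv2.cvtColor(im,cv2.COLOR_BGR2HSV)
m=(h[...,0]>100)&(h[...,0]<130)&(h[...,1]>120); m[:260]=0;m[350:]=0;m[:,:150]=0;m[:,260:]=0
ys,xs=np.nonzero(m); print(len(xs)); 
if len(xs): c=((xs.min()+xs.max())/2,(ys.min()+ys.max())/2); print("blue side",c,atz("side",c,.0155).round(4))
q=P[m]; print(np.median(q,0) if len(q) else '')
E
```

```text
t: 40.63
eef_pos: [0.5286, 0.3501, 0.246]
tool_rot: [0.002, 0.542, 0.841, -0.003]
contact_force: [1.4, -7.3, 2.6]
gripper_width: 0.215
grasp_force: 118.9
t: 41.05
eef_pos: [0.5474, 0.3109, 0.2473]
tool_rot: [0.001, 0.541, 0.841, -0.001]
contact_force: [0.5, 0.4, -1.3]
gripper_width: 0.222
grasp_force: 118.3
0
```

```bash
python3 f.py; python3 - <<'E'
from h import *
im,P,d=cloud("top"); h=cv2.cvtColor(im,cv2.COLOR_BGR2HSV)
m=(h[...,0]>100)&(h[...,0]<130)&(h[...,1]>120); m[:,:130]=0; m[:,200:]=0; m[:180]=0;m[250:]=0
ys,xs=np.nonzero(m); print("bluepx",len(xs),xs.mean() if len(xs) else '',ys.mean() if len(xs) else '')
for r in range(205,236,2):
    s=""
    for c in range(96,165):
        z=P[r,c,2]; k=h[r,c]
        s+= "b" if 8<k[0]<23 and k[1]>75 and k[2]>40 and z<.05 else ("." if z<.008 else (str(int(z*100)) if z<.1 else chr(97+min(int(z*100)-10,25)).upper()))
    print(r,s)
E
```

```text
[0.5459 0.3139 0.2478] [-0.9 -0.2 -2.7]
cols 164..
296 #########54443333333333333333333333333333333336554431111222233
298 #########4444433334443333333333333333333333366554333..11111222
300 ##########44444434443444444444443343333433666554333........111
302 ##########444444444444444444444444444444466655443.............
304 ###########455544544444444544444444444444665544...............
306 ###########55555555555555444454444444444455544................
308 ###########555555555555555555545544544544554..................
310 ############6555555555555555555555555#55555...................
312 #############6555565555555555555555555555.....................
314 #############......665666656656565555555......................
316 ##############................65566566........................
318 ##############................................................
320 #############99...............................................
322 #############99...............................................
324 #############988..............................................
326 ############9987........................
[... 929 characters left out ...]
.......666565555555554444444343433
219 JJJHIIJIIIIHHGFEECCBAA98665432............666656555555545545444444343
221 JJKJHIIIIIIIHHGFEDCCBA998665432............66665565555455454444444433
223 KJJJJHIIIIIIIHGGFEDCCBBA87665422............6655656556555554444444433
225 KJKKJIHIIIIIIIHGGFEECCCB988665432...........Z665555655555554444444444
227 JJJJJJJHIIIIIIIHGGFEDDCBAA97665432...........66665555Z555555444454444
229 JJKJJKJJIIIIIIIIHHGFEDCCBA998755432...........666655555555454454Z4466
231 JKJJJJKJIIIIHHHGGFFFEEDCCBB998664422...........6655556555545466665544
233 JJKJKKJJIIHHGGFFEEDDCCBBBBAA998665432...........66566555556655Z......
235 JKJJJIHHHGGGGFEEEDDCBBAA99887666555432..........665566555............
```

```bash
python3 -m pendant '[[0.01,0,0,-0.035,0],[0.01,0,0,-0.035,0],[0.01,-0.0303,-0.0231,0,0],[0.01,-0.0303,-0.0231,0,0],[0.01,-0.0303,-0.0231,0,0],[0.01,-0.0303,-0.0231,0,0],[0.01,-0.0303,-0.0231,0,5],[0.01,-0.029,-0.026,0,5],[0.01,0,0,0.03,0],[0.01,0,0,0.03,0],[0.01,0,0,0.01,0],[0.01,0,0,0.003,0]]' && python3 - <<'E'
from h import *
im,P,d=cloud("top"); h=cv2.cvtColor(im,cv2.COLOR_BGR2HSV)
m=(h[...,0]>100)&(h[...,0]<130)&(h[...,1]>120); m[:,:130]=0; m[:,200:]=0; m[:180]=0;m[250:]=0
ys,xs=np.nonzero(m); 
if len(xs): c=((xs.min()+xs.max())/2,(ys.min()+ys.max())/2); print("blue",len(xs),c,atz("top",c,.0155).round(4))
q=P[(P[...,2]>.08)&(P[...,2]<.1)&(P[...,0]>.58)&(P[...,0]<.68)&(P[...,1]>.39)&(P[...,1]<.49)]; print("cone",q.mean(0))
print(bot.get_obs()["eef_pos"])
balls("top",xr=(.35,.62),yr=(.1,.53))
E
```

```text
t: 42.2
eef_pos: [0.4884, 0.093, 0.2431]
tool_rot: [-0.001, 0.61, 0.792, -0.001]
contact_force: [0.0, 0.2, -1.0]
gripper_width: 0.216
grasp_force: 118.2
blue 66 (np.float64(166.5), np.float64(205.0)) [0.5441 0.399  0.0155]
cone [0.62602033 0.43867807 0.08901372]
[0.48897157 0.093428   0.24386595]
top [124. 210.] 9 surf [0.525 0.517 0.025] hsv [ 18.  92. 144.]
top [254. 226.] 35 surf [0.474 0.135 0.117] hsv [ 13. 132.  82.]
top [195. 248.] 223 surf [0.416 0.301 0.029] hsv [ 17. 103. 158.]
top [210. 244.] 73 surf [0.434 0.262 0.029] hsv [ 17. 103. 165.]
```

```bash
python3 -m pendant '[[0.05,0,0,0.002,0],[0.05,0,0,0,0],[0.05,0,0,-0.003,0],[0.01,0,0,0,0],[0.01,0,0,0,0],[0.01,0,0,0,0],[0.01,0,0,0,0],[0.01,0,0,-0.02,0],[0.01,0,0,-0.035,0],[0.01,0,0,-0.025,0],[0.01,0,0,0,0]]' 120 && python3 - <<'E'
from h import *
o=bot.get_obs(); T=o["eef_pos"]; print(T.round(4),o["tool_rot"].round(4))
im,P,d=cloud("top")
Q=P[(P[...,2]>.06)&(P[...,2]<.11)&(abs(P[...,0]-.475)<.08)&(P[...,1]>.15)&(P[...,1]<.27)]
r=cv2.minAreaRect((Q[:,:2]*1000).astype(np.float32)); print(r,Q[:,1].max(),Q[:,0].min(),Q[Q[:,0].argmin()],Q[Q[:,1].argmax()])
for y in(.16,.18,.20,.215): q=Q[abs(Q[:,1]-y)<.006]; print(y,np.percentile(q[:,2],[15,50]).round(4))
E
```

```text
t: 43.22
eef_pos: [0.4908, 0.0931, 0.33]
tool_rot: [0.002, 0.611, 0.792, 0.003]
contact_force: [1.4, -0.1, -1.8]
gripper_width: 0.219
grasp_force: 117.3
[0.4908 0.0931 0.33  ] [0.0025 0.6108 0.7918 0.0027]
((463.8023681640625, 209.86683654785156), (84.30571746826172, 86.44503021240234), 13.851051330566406) 0.26008211679784643 0.4134314846368109 [0.41343148 0.24037576 0.08474405] [0.49167094 0.26008212 0.0897705 ]
0.16 [0.0929 0.1041]
0.18 [0.0872 0.0895]
0.2 [0.0871 0.0893]
0.215 [0.0872 0.0893]
```

```bash
python3 -m pendant '[[0.01,0,0,0,-5.6],[0.01,0,0,0,-5.5],[0.01,0.0323,0.0241,0,0],[0.01,0.0323,0.0241,0,0],[0.01,0.0323,0.0241,0,0],[0.01,0.0323,0.0241,0,0],[0.01,0.0323,0.0241,0,0],[0.01,0.0323,0.0241,0,0],[0.01,0,0,0,0],[0.01,0,0,0,0]]'
```

```text
t: 44.1
eef_pos: [0.5337, 0.3323, 0.3233]
tool_rot: [-0.001, 0.529, 0.848, -0.001]
contact_force: [-0.2, -0.3, -2.0]
gripper_width: 0.216
grasp_force: 117.8
```

```bash
python3 -m pendant '[[0.01,-0.003,0.002,0.018,0],[0.01,0,0,0.025,0],[0.01,0,0,0.02,0],[0.01,0,0,0.01,0],[0.01,0,0,0.004,0],[0.01,0,0,0,0]]'
```

```text
t: 44.6
eef_pos: [0.5382, 0.3268, 0.2474]
tool_rot: [-0.0, 0.532, 0.847, -0.001]
contact_force: [0.2, -0.1, -1.3]
gripper_width: 0.208
grasp_force: 117.8
```

```bash
python3 -m pendant '[[0.01,-0.008,0,0.001,0],[0.01,-0.012,0,0,0],[0.01,-0.013,0,0,0],[0.01,-0.012,0,0,0],[0.01,0,0,0,5.5],[0.01,0,0,0,5.5],[0.01,0.01,0.011,0,0],[0.01,0.01,0.011,0.001,0],[0.01,0,0,0,0]]' && python3 - <<'E'
from h import *
im,P,d=cloud("top"); h=cv2.cvtColor(im,cv2.COLOR_BGR2HSV)
m=(h[...,0]>100)&(h[...,0]<130)&(h[...,1]>120); m[:,:130]=0; m[:,200:]=0; m[:180]=0;m[250:]=0
ys,xs=np.nonzero(m); print("blue",len(xs)); 
if len(xs): print(atz("top",(xs.mean(),ys.mean()),.0155))
print(bot.get_obs()["eef_pos"],bot.get_obs()["contact_force"])
Q=P[(P[...,2]<.06)&(P[...,2]>-.01)]
for r in range(190,216,2):
    s=""
    for c in range(120,185):
        z=P[r,c,2]; k=h[r,c]
        s+= "b" if 8<k[0]<23 and k[1]>75 and k[2]>40 and z<.05 else ("u" if 100<k[0]<130 and k[1]>120 else (("w" if k[2]>165 else ".") if z<.01 else (str(int(z*100)) if z<.1 else "#")))
    print(r,s)
E
```

```text
t: 45.35
eef_pos: [0.5759, 0.313, 0.2478]
tool_rot: [0.0, 0.61, 0.792, 0.002]
contact_force: [-0.1, 0.9, -1.1]
gripper_width: 0.215
grasp_force: 119.0
blue 0
[0.575205   0.31199064 0.24742469] [-0.16083827  0.14218307 -2.55313564]
190 .4544......................w22222221111..w9994###################
192 #.5554....................ww11.wwwwwwww1w########################
194 ##.4454.............w1ww1wwwwwwwwwwwwwwww########################
196 ###.5454.............w1wwwww1wwwwwwwwwwwww##########9999988..####
198 ####.4#44............www1wwwwwwwwwwwwwwwwww##9988543...........##
200 #####.5444...........wwwww1wwwwwwwwwwww1w1www88776432............
202 .#####.5455...........wwwwwww1ww1wwwwwwwwwwwwww555442............
204 ..#####.4554..........wwww1wwwww1wwwwwwww1ww1w144322.......444444
206 ########24544.........wwwwwwwwwwwwwwwwww1w1w1www4421#......443222
208 ###b#####b5554..#......ww1w1wwwwwwwwwwwwwwwwwww14421.......4432..
210 21.bbb#44444544........w1www1wwwwwwww1ww1wwwwwww4431.......4432..
212 421.444444b14544.......wwwwwwwwwwwwwwww11wwww1www4321......44321.
214 44444411bbb.............ww11wwwwwwwwwwww1w33433323221......44321w
```

```bash
python3 -m pendant '[[0.01,0.006,0.001,0.002,0],[0.01,0.01,0.002,0.001,0],[0.01,0.012,0.002,0,0],[0.01,0.012,0.002,0,0],[0.01,0.006,0.001,0,0],[0.01,0,0,0,0]]' && python3 - <<'E'
from h import *
im,P,d=cloud("top"); h=cv2.cvtColor(im,cv2.COLOR_BGR2HSV)
print(bot.get_obs()["eef_pos"],bot.get_obs()["contact_force"])
for r in range(192,222,2):
    s=""
    for c in range(108,170):
        z=P[r,c,2]; k=h[r,c]
        s+= "b" if 8<k[0]<23 and k[1]>75 and k[2]>40 and z<.06 else ("u" if 100<k[0]<130 and k[1]>120 else (("w" if k[2]>165 else ".") if z<.01 else (str(int(z*100)) if z<.1 else "#")))
    print(r,s)
E
```

```text
t: 45.9
eef_pos: [0.5688, 0.3619, 0.244]
tool_rot: [-0.001, 0.609, 0.793, 0.001]
contact_force: [0.2, 0.6, -1.8]
gripper_width: 0.212
grasp_force: 119.0
[0.56926958 0.36046053 0.24375856] [ 0.07995039 -0.39975076 -1.69348976]
192 54#####.#####.4444.......w222211111....w######################
194 665#####.#####.4444....1111.#.wwwwww####9#9###################
196 7655#####.#####.4544...wwwwwwwwwwww9##########################
198 87655#####.#####.4454...wwwwwwwwwwww####9#####9999############
200 987754#####.#####.4454...wwwwwwwwwwww9999999888......#########
202 #98#########.#####.4445...wwwwwwwwwwwww888765432........######
204 ######54####..#####25554...wwwwwwwwwwwwwww554432..........####
206 ###987664331########25554...wwwwwwwwwwwwww443322..........####
208 ####9876#######b####9b5544...wwwwwwwwwwwwww4321...........####
210 ###########32bbbbb#44554544...wwwwwwwwwwwww4422............#.#
212 #######87654421b445444..4544...wwwwwwwwwwww44311..............
214 #######98765444444..............wwwwwwwwwwww4321..............
216 ########987654331......wwwwwwwwwwwwwwwww33332322..............
218 #########987664322..wwwwwwwwwwwwwwww22221111..................
220 ##########987654321.wwwwwww2211111............................
```

```bash
python3 -m pendant '[[0.01,0.002,0.0086,0,-3],[0.01,0.002,0.0086,0,-3],[0.01,0.002,0.0086,0,-3],[0.01,0.002,0.0086,0,-3],[0.01,0.002,0,0,0],[0.01,0,0,0,0]]' && python3 - <<'E'
from h import *
im,P,d=cloud("top"); h=cv2.cvtColor(im,cv2.COLOR_BGR2HSV)
print(bot.get_obs()["eef_pos"],bot.get_obs()["contact_force"])
for r in range(192,222,2):
    s=""
    for c in range(108,170):
        z=P[r,c,2]; k=h[r,c]
        s+= "b" if 8<k[0]<23 and k[1]>75 and k[2]>40 and z<.06 else ("u" if 100<k[0]<130 and k[1]>120 else (("w" if k[2]>165 else ".") if z<.01 else (str(int(z*100)) if z<.1 else "#")))
    print(r,s)
balls("top",xr=(.45,.62),yr=(.4,.53))
E
```

```text
t: 46.45
eef_pos: [0.5988, 0.3794, 0.2434]
tool_rot: [-0.0, 0.525, 0.851, -0.0]
contact_force: [-0.3, 0.4, -1.6]
gripper_width: 0.214
grasp_force: 118.9
[0.59851088 0.37927197 0.24346304] [ 0.67333454 -0.22378795 -2.11092599]
192 65#####.#####.555412211....wwwww#9###999999888..........######
194 665#####.#####.4454...wwwwwwwwwww#9#9988832..............#####
196 7654#####.#####.4554...wwwwwwwwwwww898876432.............#####
198 87654#####.#####.5554...wwwwwwwwwwwwww6655432.#...............
200 987654#####.#####.5554...wwwwwwwwwwwwww4433322................
202 #98#########.#####14544...wwwwwwwwwwwwww4431.............#....
204 ######54####..#####b5444...ww#wwwwwwwwwww4421.................
206 ##9987654422########24544...wwwwwwwwwwwwww3421.....#..........
208 ####9876######9b#####14544...wwwwwwwwwwwwww4321...............
210 ###########331bbbb#44554444....wwwwwwwwwww33321...............
212 #######87654321.444444w.5444...wwwwww33332211.............#...
214 #######98775554444.w............wwww22111.....................
216 ########987654331......wwwwwwww2211.........................#.
218 #########987654321..wwwwwww22111..............................
220 ##########987654321.wwwwwwwww.......................#.........
top [149. 189.] 145 surf [0.571 0.427 0.1  ] hsv [ 13. 133.  91.]
top [123. 210.] 13 surf [0.524 0.518 0.026] hsv [ 17. 104. 133.]
```

```bash
python3 -m pendant '[[0.01,0.006,0,0.001,0],[0.01,0.004,0,0,0],[0.01,0.001,0,0,0],[0.01,0,0,0,0],[0.01,0,0,0,0]]' && python3 -m pendant '[[0.01,0,0,-0.0015,0],[0.01,-0.001,0,0,0],[0.01,-0.0025,0,0,0],[0.01,-0.004,0,0,0],[0.01,-0.0055,0,0,0],[0.01,-0.007,0,0,0],[0.01,-0.007,0,0,0],[0.01,-0.006,0,0,0],[0.01,-0.005,0,0,0],[0.01,-0.003,0,0,0],[0.01,-0.001,0,0,0]]' && python3 - <<'E'
from h import *
im,P,d=cloud("top"); h=cv2.cvtColor(im,cv2.COLOR_BGR2HSV)
print(bot.get_obs()["eef_pos"],bot.get_obs()["contact_force"])
for r in range(190,222,2):
    s=""
    for c in range(108,170):
        z=P[r,c,2]; k=h[r,c]
        s+= "b" if 8<k[0]<23 and k[1]>75 and k[2]>40 and z<.06 else ("u" if 100<k[0]<130 and k[1]>120 else (("w" if k[2]>165 else ".") if z<.01 else (str(int(z*100)) if z<.1 else "#")))
    print(r,s)
balls("top",xr=(.45,.62),yr=(.4,.53))
E
```

```text
t: 46.97
eef_pos: [0.5937, 0.3896, 0.2428]
tool_rot: [0.0, 0.524, 0.852, -0.0]
contact_force: [0.1, 0.1, -3.1]
gripper_width: 0.215
grasp_force: 119.0
t: 47.88
eef_pos: [0.6134, 0.3509, 0.2441]
tool_rot: [0.0, 0.524, 0.851, -0.0]
contact_force: [-0.9, 0.3, -2.1]
gripper_width: 0.217
grasp_force: 119.0
[0.61327915 0.35114445 0.24415102] [-0.80535299 -1.64122462 -1.8793618 ]
190 4#####.#####.5554...........ww.wwwwwwwwwwwwww999876432........
192 64#####.#####.4454.....wwwwwwwwwwwwwwwwwwwwwwww8776642........
194 665#####.#####.5454...wwwwwwwwwwwwwwwwwwwwwwww#ww455442.......
196 7664#####.#####.4454...wwwwww2bbbbb1wwwwwwwwwwwwww442222......
198 87654#####.#####.5554.#.www2bbbbbbbbb.wwwwwwwwwwwww432........
200 987664#####.#####.4444...ww2bbbbbbbbbb.wwwwwwwwwwwww43#.......
202 #98#########.#####.5444...w2bbbbbbbbb..wwwwwwwwwwwwww331..#...
204 ######54####..#####.4445...www2bbbb1..wwwwwwwwwwwwwww4421.....
206 ###987654321########.4444...wwwww.wwwwwwwwwwwwwwwww3332211....
208 ####9876#######.#####.4444...wwwwwwwwwwwwwwwww3322221.........
210 ###########331....#44444454....wwwwwwwwwwwww22111.............
212 #######87654322.445444..4454...wwwwwwwww2212...............#..
214 #######98765444544..............wwwwww11......................
216 ########987654331..............wwwwww.........................
218 #########997654321.............ww....#........................
220 ##########987654321...........................................
top [155. 185.] 69 surf [0.581 0.41  0.1  ] hsv [ 13. 134. 101.]
top [140. 200.] 66 surf [0.555 0.473 0.028] hsv [ 17.  104.  159.5]
```

```bash
python3 -m pendant '[[0.01,-0.0018,-0.0017,-0.002,0],[0.01,-0.0036,-0.0035,-0.005,0],[0.01,-0.0054,-0.0052,-0.009,0],[0.01,-0.0072,-0.0069,-0.012,0],[0.01,-0.009,-0.0086,-0.013,0],[0.01,-0.0108,-0.0104,-0.012,0],[0.01,-0.0126,-0.0121,-0.009,0],[0.01,-0.0144,-0.0138,-0.005,0],[0.01,-0.0158,-0.0152,0,0],[0.01,-0.0158,-0.0152,0,0],[0.01,-0.0158,-0.0152,0,0]]' && python3 -m pendant '[[0.01,-0.0144,-0.0138,0,0],[0.01,-0.013,-0.0124,0,0],[0.01,-0.0115,-0.011,0,0],[0.01,-0.01,-0.0097,0,0],[0.01,-0.0086,-0.0083,0,0],[0.01,-0.0072,-0.0069,0,0],[0.01,-0.0058,-0.0055,0,0],[0.01,-0.0043,-0.0041,0,0],[0.01,-0.0029,-0.0028,0,0],[0.01,0,0,0,0]]' && python3 - <<'E'
from h import *
balls("side",xr=(.35,.65),yr=(.05,.5));balls("top",xr=(.35,.65),yr=(.05,.5))
E
```

```text
t: 48.9
eef_pos: [0.5667, 0.2014, 0.3128]
tool_rot: [0.001, 0.524, 0.852, 0.0]
contact_force: [-0.2, -0.4, -1.8]
gripper_width: 0.212
grasp_force: 119.0
t: 49.73
eef_pos: [0.5358, 0.0995, 0.3111]
tool_rot: [-0.0, 0.524, 0.852, -0.0]
contact_force: [0.4, -0.7, -2.7]
gripper_width: 0.214
grasp_force: 119.0
side [265. 194.] 250 surf [0.514 0.14  0.165] hsv [ 13. 120. 101.]
side [254. 245.] 95 surf [0.474 0.233 0.091] hsv [ 18. 108. 161.]
side [254. 290.] 326 surf [0.428 0.3   0.027] hsv [ 18. 110. 170.]
top [249. 209.] 178 surf [0.511 0.147 0.168] hsv [ 13.  134.   96.5]
top [222. 225.] 78 surf [0.477 0.224 0.095] hsv [ 17.  104.  162.5]
top [195. 248.] 224 surf [0.416 0.302 0.029] hsv [ 17. 103. 158.]
top [210. 244.] 73 surf [0.434 0.263 0.029] hsv [ 17. 104. 165.]
```

```bash
python3 -m pendant '[[0.01,0,0,0.005,0],[0.01,0,0,0.006,0],[0.01,0,0,0.002,0],[0.01,-0.04,0,0,0],[0.01,-0.04,0,0,0],[0.01,-0.03,0,0,0],[0.01,0,0,-0.02,0],[0.01,0,0,0,0]]' && python3 - <<'E'
from h import *
balls("side",xr=(.35,.65),yr=(.05,.5));balls("top",xr=(.35,.65),yr=(-.4,.5))
o=bot.get_obs();print(o["eef_pos"],o["tool_rot"])
E
```

```text
t: 50.5
eef_pos: [0.5871, -0.0001, 0.3198]
tool_rot: [0.001, 0.526, 0.851, 0.001]
contact_force: [0.3, 1.0, -1.4]
gripper_width: 0.214
grasp_force: 118.9
side [271. 173.] 83 surf [0.555 0.071 0.172] hsv [ 14. 130. 124.]
side [262. 257.] 88 surf [0.481 0.203 0.025] hsv [ 18.  106.5 167. ]
side [254. 290.] 318 surf [0.428 0.301 0.027] hsv [ 18.  109.  168.5]
top [290. 189.] 221 surf [0.564 0.043 0.176] hsv [ 13. 133.  93.]
top [345. 248.] 578 surf [ 0.416 -0.115  0.011] hsv [ 17. 101. 214.]
top [235. 226.] 68 surf [0.485 0.194 0.029] hsv [ 17. 104. 165.]
top [195. 248.] 223 surf [0.416 0.301 0.03 ] hsv [ 17. 103. 155.]
top [210. 244.] 73 surf [0.434 0.263 0.029] hsv [ 17. 103. 162.]
[0.58546181 0.00287596 0.31812543] [1.75333151e-04 5.23587791e-01 8.51971484e-01 6.20628285e-04]
```

```bash
python3 -m pendant '[[0.01,0,0,0,5.7],[0.01,0,0,0,5.6],[0.01,0,0,0,5.6],[0.01,0,0,0,5.6],[0.01,-0.0342,0.0178,0,0],[0.01,-0.0342,0.0178,0,0],[0.01,-0.0342,0.0178,0,0],[0.01,-0.0342,0.0178,0,0],[0.01,-0.0342,0.0178,0,0],[0.01,0,0,0,0],[0.01,0,0,0,0]]' && python3 -m pendant '[[0.01,0,0,0.02,0],[0.01,0,0,0.025,0],[0.01,0,0,0.015,0],[0.01,0,0,0.006,0],[0.01,0,0,0.002,0],[0.01,0,0,0,0]]'
```

```text
t: 51.52
eef_pos: [0.6871, -0.1632, 0.3161]
tool_rot: [-0.001, 0.681, 0.732, -0.001]
contact_force: [-0.2, 1.4, -1.4]
gripper_width: 0.217
grasp_force: 119.0
t: 52.02
eef_pos: [0.687, -0.1609, 0.2501]
tool_rot: [-0.0, 0.68, 0.734, 0.0]
contact_force: [0.7, 0.1, -1.3]
gripper_width: 0.22
grasp_force: 118.8
```

```bash
python3 -m pendant '[[0.01,0,0,0.002,0],[0.01,0,0,0.001,0],[0.01,0,0,0,0],[0.03,0,0,0,0],[0.06,0,0,0,0],[0.085,0,0,0,0],[0.085,0,0,0,0],[0.085,0,0,0,0],[0.085,0,0,-0.01,0],[0.085,0,0,-0.03,0],[0.085,0,0,-0.04,0],[0.085,0,0,-0.04,0]]' && python3 -m pendant '[[0.085,0,0,-0.04,0],[0.085,-0.03,0,0,0],[0.085,-0.04,0,0,0],[0.085,-0.04,0,0,0],[0.085,-0.03,0,0,0],[0.085,0,0,0,0]]' && python3 - <<'E'
from h import *
im,P,d=cloud("top")
Q=P[(P[...,2]>.003)&(P[...,2]<.06)&(abs(P[...,0]-.68)<.055)&(P[...,1]>-.1)&(P[...,1]<.02)]
for y in np.arange(-.09,.02,.015): q=Q[abs(Q[:,1]-y)<.005]; print(round(y,3),np.percentile(q[:,2],[30,50,90]).round(3) if len(q)>3 else '')
for c in("side","top"):
  for n in("scoop_bowl","scoop_grip"): print(c,n,[(np.round(r["at"],1),round(r["score"],2)) for r in bot.pinpoint(n,c)][:1])
s=bot.pinpoint("scoop_bowl","side")[0]["at"]; t=bot.pinpoint("scoop_bowl","top")[0]["at"]; print(two(s,t))
q=P[(P[...,2]>.08)&(P[...,2]<.12)&(abs(P[...,0]-.69)<.05)&(P[...,1]>-.25)&(P[...,1]<-.05)]; print("handle",q.mean(0).round(3),np.ptp(q,0).round(3))
balls("top",xr=(.35,.62),yr=(-.4,.5)); balls("side",xr=(.35,.62),yr=(-.3,.5))
print(bot.get_obs()["t"])
E
```

```text
t: 53.02
eef_pos: [0.6866, -0.1618, 0.3684]
tool_rot: [-0.001, 0.68, 0.733, -0.0]
contact_force: [0.9, -0.4, -0.1]
gripper_width: 0.996
grasp_force: 0.0
t: 53.52
eef_pos: [0.6957, -0.3112, 0.4073]
tool_rot: [0.002, 0.684, 0.729, -0.002]
contact_force: [-0.7, -0.5, -0.2]
gripper_width: 0.994
grasp_force: 0.0
-0.09 [0.004 0.006 0.043]
-0.075 [0.006 0.008 0.036]
-0.06 [0.005 0.006 0.026]
-0.045 [0.004 0.005 0.015]
-0.03 [0.004 0.006 0.017]
-0.015 [0.005 0.006 0.009]
0.0 [0.005 0.006 0.008]
0.015 [0.004 0.004 0.007]
side scoop_bowl [(array([262.9, 214. ]), 0.83)]
side scoop_grip [(array([272.5, 164.7]), 0.7)]
top scoop_bowl [(array([314.7, 165.6]), 0.89)]
top scoop_grip [(array([351.9, 154.6]), 0.84)]
(array([ 0.7045555 , -0.05091821, -0.10172082]), np.float64(0.015803749347660587))
handle [ 0.683 -0.132  0.1  ] [0.028 0.105 0.028]
top [357. 240.] 1148 surf [ 0.422 -0.132  0.011] hsv [ 17. 101. 202.]
top [395. 204.] 167 surf [ 0.57  -0.281  0.011] hsv [ 17.  97. 103.]
top [235. 226.] 69 surf [0.485 0.194 0.029] hsv [ 17. 104. 157.]
top [365. 229.] 72 surf [ 0.485 -0.179  0.04 ] hsv [ 17.  103.  154.5]
top [379. 229.] 71 surf [ 0.485 -0.218  0.041] hsv [18. 98. 89.]
top [195. 248.] 221 surf [0.416 0.301 0.029] hsv [ 17. 103. 150.]
top [210. 244.] 73 surf [0.434 0.263 0.029] hsv [ 17. 103. 156.]
top [382. 243.] 71 surf [ 0.445 -0.227  0.04 ] hsv [17. 98. 89.]
side [346. 181.] 125 surf [ 0.483 -0.188  0.033] hsv [ 18. 102. 109.]
side [362. 182.] 61 surf [ 0.442 -0.218  0.033] hsv [ 18.  96. 101.]
side [345. 198.] 1027 surf [ 0.427 -0.127  0.008] hsv [ 17. 112. 162.]
side [262. 258.] 91 surf [0.48  0.204 0.025] hsv [ 18. 105. 161.]
side [254. 290.] 322 surf [0.428 0.301 0.027] hsv [ 18. 109. 164.]
53.9667
```

```bash
python3 -c "
from station import bot
print(bot.hand_in())"
```

```text
the job is handed in; nothing more can be done
None
```

I handed the job in at about 54 s: my last camera check before that showed three balls in the pan, five in the tub, and the empty scoop standing flat on its mat. On the way, two balls fell onto the table and I recovered them with the scoop. The blue look-alike was pushed at least 33 mm from where it stood. A drawer of the cabinet beside the tub was pulled open a little, then pushed shut again. The cone did not move; I did not re-measure the canister, scissors or calipers at the end.

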